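Turn the stamped tiles, load the drying tray and start the dryer

TASK

Load every clay tile from the blue bat into the drying tray, each lying flat on the tray floor with its stamped (flower) face up, turning over those that lie face down. Then slide the tray fully home into the bay of the drying cabinet, its handle outwards, and after that throw the toggle lever on the cabinet's roof all the way over towards the back to start it. Leave the other things on the table where they are.

Things in the scene. Friction and masses are not known exactly. Their poses are not given: they have to be found in the camera images.
- tray: Aluminium tray, open box 222 x 133 mm outside, 24 high, walls and floor 4 mm thick, 0.4 kg, loose. Origin under the centre of the box, on its underside; z up, +x is the end that goes in first. A black tongue handle 70 mm long, 14 wide, 24 high sticks out of its rear (-x) end at table level, its middle at tray x = -146 mm, y = 0.
- dryer: White drying cabinet, fixed, 240 mm wide, 262 deep, 130 high. Origin on the table at mid-mouth; +x into the bay, z up. The hidden bay is 143 mm wide, 50 high, its back stop 224 mm in; its floor is the table. Two flared guide cheeks, 30 high, reach 25 mm out before the mouth, spreading to about 165 mm. With the tray home its handle sticks out and its rear wall is flush with the mouth.
- bay_home (a point): Point on the table inside the bay, 111 mm behind the mouth on its centre line, axes as the cabinet's: the tray's origin comes here (to 2 mm) when its leading end touches the back stop.
- switch (a joint): Black toggle lever, 70 mm long, on a grey block on the cabinet's roof, 75 mm behind the mouth, centre line. It swings in the cabinet's x-z plane: 0 rad leans towards the mouth (-x), 1.0 rad is fully over to the back (+x). A light push (under 5 N) moves it; it stays where left. Under 0.2 rad (off) at the start.
- switch_tip (a point): The free end of the toggle lever (moves with it).
- stand: Wooden turning stand, fixed: base 70 x 36 x 12 mm, two upright cheeks 14 thick, 36 wide, up to 38 mm above the table; between them a 19 mm groove along its y axis, open at both ends and above, its floor 12 mm above the table. Origin on the table under the groove's middle. A tile on its 50 mm edge stands in it, overhanging 7 mm at each side, so it can be let go and taken from the other side.
- bat: Blue plastic bat, a disc 300 mm across and 5 mm thick fixed to the table, on which the tiles lie at the start. Origin under its centre.
- tile_a: Firm grey clay tile, 60 (x) x 50 (y) x 14 (z) mm, 80 g, origin at its centre. One face has a border and a flower stamp, the back five straight ribs. The stamped face is on its -z side: body z points up while it lies stamped face down, as at the start, and down when the stamped face is up. May be absent.
- tile_b: Firm grey clay tile, 60 (x) x 50 (y) x 14 (z) mm, 80 g, origin at its centre. One face has a border and a flower stamp, the back five straight ribs. The stamped face is on its -z side: body z points up while it lies stamped face down, as at the start, and down when the stamped face is up. May be absent.
- tile_c: Firm grey clay tile, 60 (x) x 50 (y) x 14 (z) mm, 80 g, origin at its centre. One face has a border and a flower stamp, the back five straight ribs. The stamped face is on its -z side: body z points up while it lies stamped face down, as at the start, and down when the stamped face is up. May be absent.
- tile_d: Firm grey clay tile, 60 (x) x 50 (y) x 14 (z) mm, 80 g, origin at its centre. One face has a border and a flower stamp, the back five straight ribs. The stamped face is on its +z side; it lies stamped face up at the start. May be absent.
- mug: Unfired clay mug, 84 mm across, 95 mm high, loose; not part of the job, leave it where it is. Origin under its middle.
- jar: Clear jar with white lid, 72 mm across, 55 mm high, loose; not part of the job, leave it where it is. Origin under its middle.
- slip_bottle: White bottle, 60 mm across, 150 mm high, loose; not part of the job, leave it where it is. Origin under its middle.
- scraper: Spatula-like scraper 190 mm long lying flat, loose; not part of the job, leave it where it is. Origin under its middle.
- rib: Flat wooden rib 100 x 50 x 8 mm lying on the table, loose; not part of the job, leave it where it is. Origin under its middle.
- batten: Wooden batten 180 x 28 x 12 mm lying on the table, loose; not part of the job, leave it where it is. Origin under its middle.
- glaze_tub: Grey tub 68 mm across, 60 mm high, loose; not part of the job, leave it where it is. Origin under its middle.

How it is judged:
By the outcome, as a careful person would: the job done as asked, in the order asked, and still so for the second after the job is handed in, with the robot touching nothing.
Of tile_a, tile_b, tile_c, tile_d only 2 to 3 are there at a start; the rules pass over those that are not, and their reading is None.
At some moment in a run one of tile_a, tile_b, tile_c, tile_d, tray may be knocked a few centimetres aside while the robot is not near it.
Once in a run the grip may slacken for a moment while it holds something.
It also fails if it takes over 210 s, if anything falls off the work surface, if the arm or the gripper's body presses on something with over 40 N, if the wrist force passes 120 N, or if a joint passes its speed limit or range.

ROBOT

A 6-joint arm with a two-finger parallel gripper is mounted at the origin on the work surface. World frame = base frame: x ahead of the robot, y to its left, z up, the work surface at z = 0. Lengths are in mm, angles in rad, forces in N, time in s.
With the tool pointing down it reaches from about 400 to 925 mm from the base axis. Payload 3.4 kg.
Tool frame: the origin (TCP) lies at the very end of the fingers, on their centre line; the grasp point (between the pads) lies 19 mm behind it; z points along the fingers, y is the line along which they close (so a half turn about z gives the same grasp; the last joint's range is limited). The gripper opens to 85 mm and grips with 20 to 120 N. Pads are 22 mm wide; open, the fingers measure 114 mm over their backs; the gripper's body (76 mm by 85 mm) begins 54 mm behind the grasp point. The pads swing forward as they close: fully open they stand 13 mm farther back than shut.
Start: joints at [-1.391, 0.307, 1.506, -0, 1.328, -0.073], TCP at [143.792, -556.736, 231.305] pointing down, gripper open.
Joint ranges: [-3.12, 3.12], [-1.05, 2.28], [0.14, 2.33], [-1.42, 4.57], [0.1, 2.73], [-2.68, 2.68]. Speed limits (rad/s): [2.57, 2.57, 3.14, 3.14, 3.14, 3.14].

INTERFACE

Orientations are given as a 3x3 rotation matrix whose columns are the frame's x, y, z axes.
In Python, from workcell import status, vision, order gives the robot as it stands.
- The arm moves only by the tool carry_out, never from a script. Its argument "steps" is a list of rows, each an object with "translation": the shift along the world's x, y, z in m, a list of three; "turn": the turn, a rotation vector about the world's x, y, z in rad, a list of three; "jaw": the finger opening in m, from 0 to 0.0854. In form: [{"translation": [tx, ty, tz], "turn": [wx, wy, wz], "jaw": jaw}, ...]. A call has 1 to 8 rows; each row shifts and turns the commanded pose from where the row before left it; what a row does not reach is not made up. A row lasts 1/10 s, in which the tool goes at most 50 mm and 8.59 degrees, less where a joint would pass 70% of its speed; a pose out of reach is approached as far as the arm can. A call is refused whole if a number of a shift passes 0.05 or a number of a turn 0.15, either way. A call with a gripper value outside its range is refused whole. The fingers move at their own pace and stop on an object; "newtons" is the grip in N (left out, the last holds). Time passes only in rows, so rows that do not move let the fingers close. It gives the time, the measured TCP pose, the force, the opening and the grip force at its end, in the units of the state.
- status.get_state(): the state, without advancing time (a new reading comes with each control period).
- vision.camera(name): name is "side" or "top" or "wrist"; returns the picture (420x560x3 uint8, red, green, blue); there is no depth.
- vision.get_calibration(name): a dict with "intrinsics" (3x3 intrinsics, pixels), "xyz" and "attitude" of the camera in the world; the wrist camera has in their place "mount" (4x4, takes a point from camera to tool coordinates, whose origin is the TCP and whose axes are the flange's). Camera axes: x right, y up, looking along -z (the intrinsics and any distortion apply to the point x, -y, -z); pixel columns grow to the right and rows downward; lengths in mm; the calibration is good to about 2 mm. The wrist camera is an equidistant fisheye: a pixel r from the principal point sees the ray r / f radians off the axis. A picture is of the moment at which its call begins: read the wrist's pose just before it. get_calibration takes no time and is no camera call.
- order.close_job(): hands the job in; it is judged then, once.
The state is a dict: "time": time; "qpos": joint angles; "dq": joint speeds; "joint_torque": joint torques, N m; "tool_pos": TCP position; "eef_rot": TCP orientation; "contact_force": force on the tool from outside, world axes, zero at the start; "torque": the same for the moment, N m; "opening": opening from 0.0 (shut) to 1.0 (fully open); "grasp_force": force on a finger pad.
Only numpy, scipy, OpenCV 4.12 (cv2) and the standard library are available. Lean on these libraries where they do the work, as an engineer would, in place of code of your own. Each camera call takes 0.05 s, during which the arm holds its last target. There are 200 camera calls.

## Working session

There is one attempt and no reset: what is moved stays moved. The work goes in short steps, Python scripts to look and compute and a tool call to move; the robot and the scene stay as the last step left them, time stands still between calls to the robot, and variables do not carry over. Pictures are saved under pics/ and viewed, at most 14 in all, crops included, and the job is handed in when it is done.

Besides the shell and the picture viewer there is one more tool, called after "Request:" as name(argument=value, ...) on one line, values as JSON. carry_out: Moves the arm, as the interface text tells. Its arguments: {"type":"object","properties":{"steps":{"type":"array"},"newtons":{"type":"number"}},"required":["steps"]}

```bash
mkdir -p pics; ls; python3 - <<'E'
from workcell import status, vision
import cv2, json
for n in ("top","side"):
    im=vision.camera(n); cv2.imwrite(f"pics/{n}0.png",cv2.resize(im[:,:,::-1],(800,600),interpolation=cv2.INTER_CUBIC)); cv2.imwrite(f"pics/raw_{n}0.png",im[:,:,::-1])
    print(n,vision.get_calibration(n))
print(vision.get_calibration("wrist"))
s=status.get_state();print(s)
E
```

```text
pics
top {'intrinsics': array([[457.48924079,   0.        , 274.68142857],
       [  0.        , 457.48924079, 201.00348001],
       [  0.        ,   0.        ,   1.        ]]), 'xyz': array([ 399.04706165,  -46.27995176, 1335.64380102]), 'attitude': array([[ 0.00539382,  0.99293886, -0.11850453],
       [-0.99991643,  0.00396307, -0.01230575],
       [-0.01174921,  0.118561  ,  0.99287726]])}
side {'intrinsics': array([[448.59022129,   0.        , 282.26604846],
       [  0.        , 448.59022129, 214.35770903],
       [  0.        ,   0.        ,   1.        ]]), 'xyz': array([294.83177565, 741.46738416, 955.49591897]), 'attitude': array([[-0.95387529,  0.20409737, -0.22015039],
       [-0.3001202 , -0.66556382,  0.68333935],
       [-0.00705637,  0.7178921 ,  0.69611862]])}
{'intrinsics': array([[325.1922621 ,   0.        , 280.93828936],
       [  0.        , 325.1922621 , 211.32206223],
       [  0.        ,   0.        ,   1.        ]]), 'mount': array([[ 1.51587977e-04,  9.47911347e-01,  3.18534230e-01,
         8.24353183e+01],
       [ 9.99999901e-01, -2.77302200e-04,  3.49
[... 340 characters left out ...]
55e-02]), 'dq': array([-8.47435582e-05, -2.08599478e-03, -4.38187517e-03,  3.45259366e-04,
        1.15475039e-03, -9.07881885e-04]), 'joint_torque': array([-6.64903091e-04, -4.58529675e+01, -2.52607244e+01, -1.93513561e-04,
        5.55718085e-03, -1.82574681e-06]), 'tool_pos': array([ 143.67571573, -556.11037307,  230.48805824]), 'eef_rot': array([[ 9.68222501e-01,  2.50090169e-01, -3.10208212e-04],
       [ 2.50090312e-01, -9.68220786e-01,  1.82922502e-03],
       [ 1.57121157e-04, -1.84867690e-03, -9.99998279e-01]]), 'contact_force': array([ 0.79659811, -0.18545819, -0.70615049]), 'torque': array([ 0.02603492, -0.02967117, -0.00371986]), 'grasp_force': 0.0, 'opening': 0.9987344215856682}
```

View pics/top0.png

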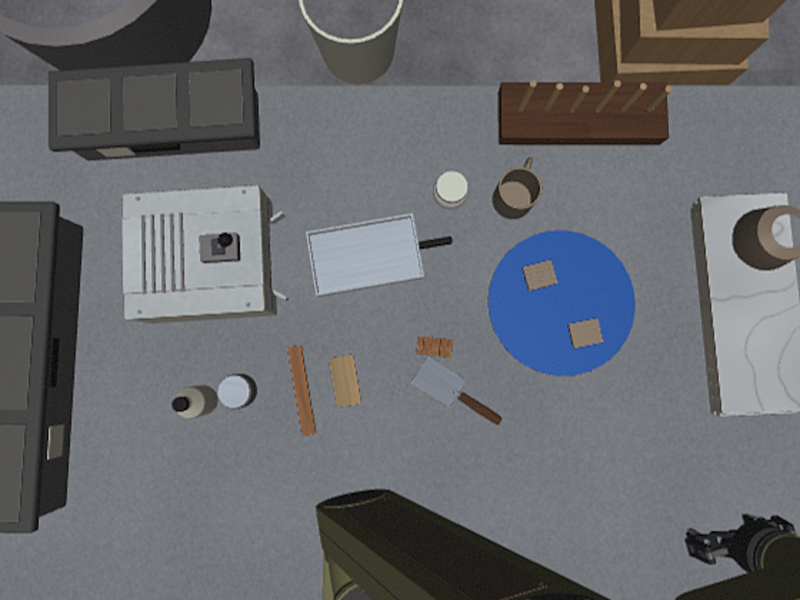

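View pics/side0.png

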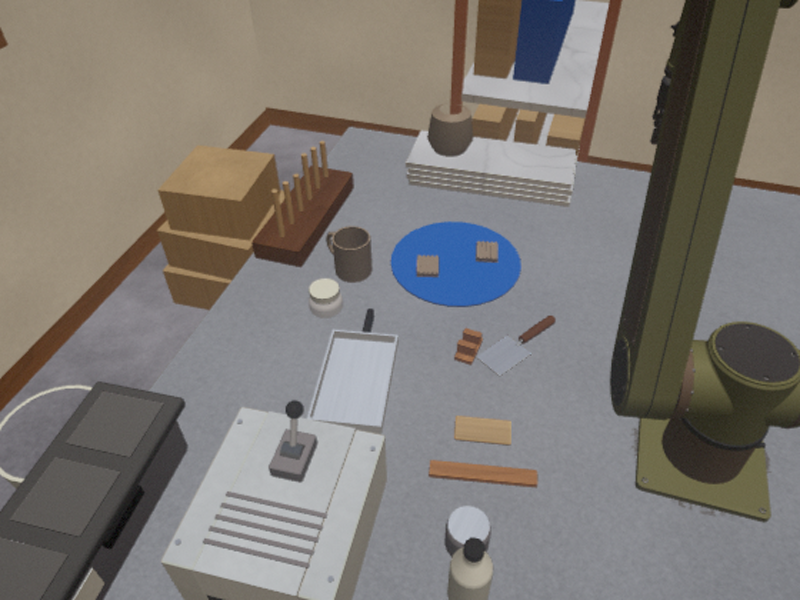

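Top view (800x600) shows two tiles on the bat, near (540,275) and (586,333). The tray is near (365,254) with its handle to the right, the cabinet mouth is at x≈270, and the stand is at (435,347).

```bash
cat > h.py <<'E'
import numpy as np, cv2
from workcell import status, vision
def fixed_ray(cal,uv):
    K=cal["intrinsics"];R=cal["attitude"]
    p=np.linalg.solve(K,[uv[0],uv[1],1.0]); return cal["xyz"],R@np.array([p[0],-p[1],-p[2]])
def px2w(name,uv,z):
    o,d=fixed_ray(vision.get_calibration(name),uv); return o+d*(z-o[2])/d[2]
def w2px(name,P):
    c=vision.get_calibration(name); q=c["attitude"].T@(np.asarray(P,float)-c["xyz"]); q=q*[1,-1,-1]
    p=c["intrinsics"]@q; return p[:2]/p[2]
def wrist_pose(s):
    c=vision.get_calibration("wrist");T=np.eye(4);T[:3,:3]=s["eef_rot"];T[:3,3]=s["tool_pos"]
    return c["intrinsics"],T@c["mount"]
def wpx2w(s,uv,z):
    K,T=wrist_pose(s); x=(uv[0]-K[0,2]);y=(uv[1]-K[1,2]); r=np.hypot(x,y); th=r/K[0,0]
    d=np.array([np.sin(th)*x/r,np.sin(th)*y/r,np.cos(th)])*[1,-1,-1]; d=T[:3,:3]@d;o=T[:3,3]
    return o+d*(z-o[2])/d[2]
def ww2px(s,P):
    K,T=wrist_pose(s); q=T[:3,:3].T@(np.asarray(P,float)-T[:3,3])*[1,-1,-1]
    n=np.hypot(q[0],q[1]); th=np.arctan2(n,q[2]); return K[:2,2]+K[0,0]*th*q[:2]/n
def snap(name,f,crop=None,k=1):
    s=status.get_state(); im=vision.camera(name)[:,:,::-1]; cv2.imwrite(f"pics/raw_{f}.png",im)
    if crop: u0,v0,u1,v1=crop; im=im[v0:v1,u0:u1]
    cv2.imwrite(f"pics/{f}.png",cv2.resize(im,None,fx=k,fy=k,interpolation=cv2.INTER_CUBIC)); return s
E
python3 - <<'E'
from h import *
im=cv2.imread("pics/raw_top0.png")
a=cv2.resize(im[140:280,180:460],None,fx=2.85,fy=2.85,interpolation=cv2.INTER_CUBIC)
cv2.imwrite("pics/c1.png",a)
# tiles: non-blue in bat disc
hsv=cv2.cvtColor(im,cv2.COLOR_BGR2HSV)
blue=cv2.inRange(hsv,(100,120,60),(125,255,255))
cs,h=cv2.findContours(blue,cv2.RETR_CCOMP,cv2.CHAIN_APPROX_NONE)
for c in cs:
    if cv2.contourArea(c)>60:
        r=cv2.minAreaRect(c);print(r, px2w("top",r[0],5 if r[1][0]>100 else 19).round(1))
E
```

```text
((393.0, 211.5), (101.0, 102.0), 90.0) [ 528.5 -374.6    5. ]
((409.3654479980469, 232.82696533203125), (19.807727813720703, 24.71063232421875), 78.69007110595703) [ 465.9 -416.3   19. ]
((377.50946044921875, 192.28302001953125), (19.779918670654297, 23.900733947753906), 74.05460357666016) [ 582.8 -327.8   19. ]
```

View pics/c1.png

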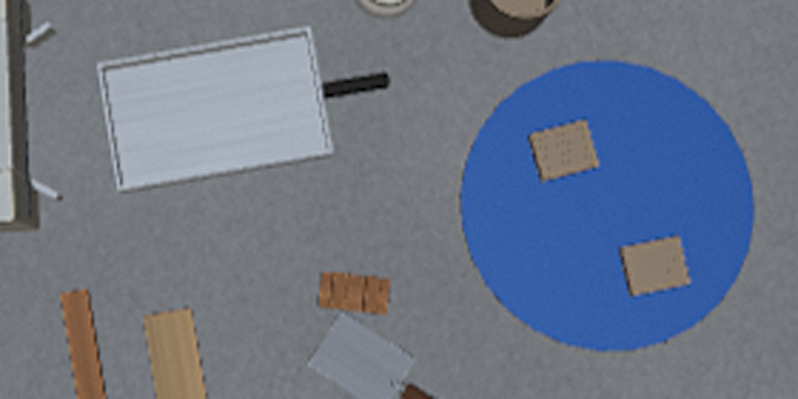

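The crop shows the tray rim corners at about (97,64), (310,27), (332,153) and (122,190), with the handle tip at (388,80). The upper tile at (565,150) has a dotted, ribbed face. The lower one at (655,265) is unclear. The stand is at (318..390, 272..313).

```bash
python3 - <<'E'
from h import *
f=lambda x,y,z:px2w("top",(180+x/2.85,140+y/2.85),z).round(1)[:2]
tr=[f(x,y,24) for x,y in [(97,64),(310,27),(332,153),(122,190)]]
print("tray",tr,np.mean(tr,0)); 
fr=(tr[0]+tr[3])/2;re=(tr[1]+tr[2])/2
print("len",np.linalg.norm(fr-re),"wid",np.linalg.norm(tr[0]-tr[3]),"yaw",np.arctan2(*(fr-re)[::-1]), "handle tip",f(388,80,24))
print("stand top L,R cheeks",[f(x,y,38) for x,y in [(322,273),(348,273),(364,275),(389,279),(388,312),(319,308),(345,310)]])
print("guide tips",f(50,25,30),f(60,197,30))
g=lambda x,y,z:px2w("top",(x*.7,y*.7),z).round(1)[:2]
print("dryer front roof",g(260,186,130),g(270,309,130),g(123,195,130),g(125,316,130)," knob",g(225,240,200))
print("side knob", px2w("side",(293*.7,409*.7),200).round(1))
print("scraper",g(440,380,2), g(500,422,5), "jar",g(452,186,55),"mug",g(519,188,95),"batten",g(290,347,12),g(313,434,12))
E
```

```text
tray [array([668.3, 147.8]), array([707.6, -70.4]), array([577.2, -93. ]), array([538.5, 119.7])] [622.9    26.025]
len 218.95137017155204 wid 132.80681458419215 yaw 1.7498736670994508 handle tip [ 652.6 -150.1]
stand top L,R cheeks [array([455. , -82.5]), array([ 455.1, -108.3]), array([ 453.2, -124.2]), array([ 449.4, -148.9]), array([ 416.8, -147.8]), array([420.4, -79.6]), array([ 418.6, -105.3])]
guide tips [707.6 196. ] [530.5 181.4]
dryer front roof [735.2 221. ] [501.2 195.5] [717.2 481.3] [487. 465.]  knob [617.5 264.7]
side knob [622.7 251.8 200. ]
scraper [ 369.8 -126.9] [ 287.4 -246.2] jar [ 757. -149.] mug [ 742.1 -275.8] batten [434.4 176.5] [262.2 126.5]
```

Request:
carry_out(steps=[{"translation":[0.05,0.02,0.0],"turn":[0,0,0],"jaw":0.085},{"translation":[0.05,0.02,0.0],"turn":[0,0,0],"jaw":0.085},{"translation":[0.05,0.02,0.0],"turn":[0,0,0],"jaw":0.085},{"translation":[0.05,0.02,0.0],"turn":[0,0,0],"jaw":0.085},{"translation":[0.05,0.02,0.0],"turn":[0,0,0],"jaw":0.085},{"translation":[0.05,0.02,0.0],"turn":[0,0,0],"jaw":0.085},{"translation":[0.05,0.02,0.0],"turn":[0,0,0],"jaw":0.085},{"translation":[0.0,0.03,0.0],"turn":[0,0,0],"jaw":0.085}])

```text
time: 0.9
tool_pos: [474.7, -396.7, 230.2]
eef_rot: [[0.967, 0.253, 0.004], [0.253, -0.967, -0.001], [0.003, 0.002, -1.0]]
contact_force: [-0.5, 0.9, -0.6]
opening: 0.993
grasp_force: 0.0
```

```bash
python3 - <<'E'
from h import *
s=snap("wrist","w1",k=1.42); 
for P in [(466,-416,19),(583,-328,19),(437,-114,38)]: print(ww2px(s,P).round(0))
print(s["tool_pos"],s["qpos"].round(3))
E
```

```text
[296. 192.]
[245.  71.]
[ 53. 162.]
[ 474.74884598 -396.74275238  230.1741662 ] [-0.765  0.367  1.416  0.002  1.356  0.549]
```

View pics/w1.png

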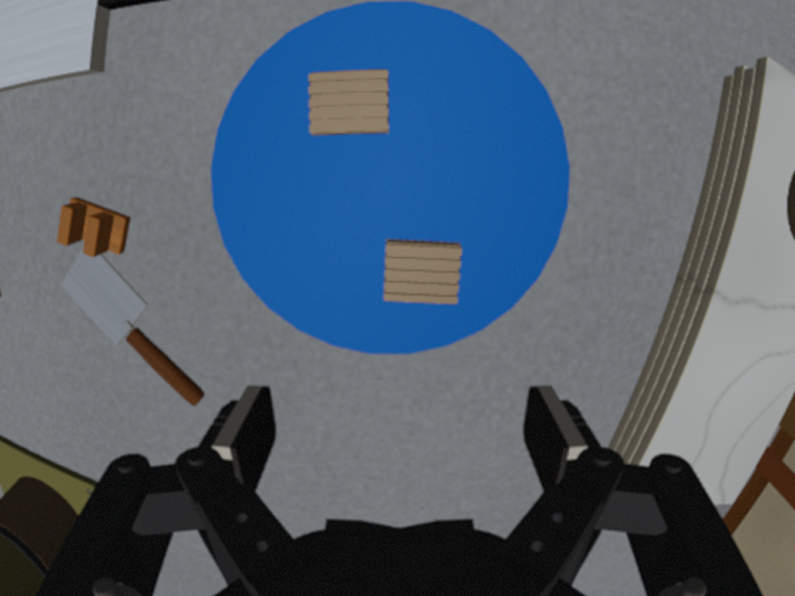

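Both tiles show five ribs, so both are face down and both need flipping. The tile corners here are near (385,244), (461,246), (458,304), (383,301) and (309,73), (388,70), (388,133), (310,134). I'll refine the tile poses and start turning the wrist so the jaw closes across the 50 mm sides.

```bash
python3 - <<'E'
from h import *
import pickle
s=status.get_state(); pickle.dump([s],open("log.pkl","wb"))
for C in [[(385,244),(461,246),(458,304),(383,301)],[(309,73),(388,70),(388,133),(310,134)]]:
    P=np.array([wpx2w(s,(u/1.42,v/1.42),19)[:2] for u,v in C]); e=P[1]+P[2]-P[0]-P[3]; n=P[0]+P[1]-P[2]-P[3]
    print(P.mean(0).round(1),np.linalg.norm(e)/2,np.linalg.norm(n)/2,"60axis",np.arctan2(e[1],e[0]).round(3),"50axis",np.arctan2(n[1],n[0]).round(3))
# stand top of cheeks: left cheek top, right cheek top
for u,v in [(72,198),(129,216),(97,210)]: print(wpx2w(s,(u/1.42,v/1.42),38).round(1))
E
```

```text
[ 461.1 -409.7] 60.33351726173361 47.58252902164028 60axis -1.344 50axis 0.23
[ 577.4 -320.9] 59.63944928107413 48.462638700332114 60axis -1.319 50axis 0.261
[459.2 -97.2  38. ]
[ 455.2 -162.6   38. ]
[ 453.8 -127.7   38. ]
```

Request:
carry_out(steps=[{"translation":[0,0,0],"turn":[0,0,0.14],"jaw":0.075},{"translation":[0,0,0],"turn":[0,0,0.14],"jaw":0.075},{"translation":[0,0,0],"turn":[0,0,0.14],"jaw":0.075},{"translation":[0,0,0],"turn":[0,0,0.14],"jaw":0.075},{"translation":[0,0,0],"turn":[0,0,0.14],"jaw":0.075},{"translation":[0,0,0],"turn":[0,0,0.14],"jaw":0.075},{"translation":[0,0,0],"turn":[0,0,0.14],"jaw":0.075},{"translation":[0,0,0],"turn":[0,0,0.14],"jaw":0.075}])

```text
time: 1.75
tool_pos: [468.1, -396.5, 230.7]
eef_rot: [[0.191, 0.982, -0.001], [0.982, -0.191, 0.001], [0.001, -0.001, -1.0]]
contact_force: [-0.1, -0.4, 0.4]
opening: 0.88
grasp_force: 0.0
```

Request:
carry_out(steps=[{"translation":[0,0,0],"turn":[0,0,0.14],"jaw":0.075},{"translation":[0,0,0],"turn":[0,0,0.14],"jaw":0.075},{"translation":[0,0,0],"turn":[0,0,0.14],"jaw":0.075},{"translation":[0,0,0],"turn":[-0.14,0,0],"jaw":0.075},{"translation":[0,0,0],"turn":[-0.14,0,0],"jaw":0.075},{"translation":[0,0,0],"turn":[-0.14,0,0],"jaw":0.075},{"translation":[0,0,0],"turn":[-0.14,0,0],"jaw":0.075}])

```text
time: 2.45
tool_pos: [468.6, -396.8, 232.3]
eef_rot: [[-0.219, 0.976, 0.002], [0.823, 0.186, -0.536], [-0.523, -0.116, -0.844]]
contact_force: [-1.1, -0.4, -1.0]
opening: 0.877
grasp_force: 0.0
```

```bash
python3 - <<'E'
from h import *
import pickle
L=pickle.load(open("log.pkl","rb")); s=status.get_state(); L.append(s); pickle.dump(L,open("log.pkl","wb")); print(s["qpos"].round(3),s["tool_pos"].round(1),s["eef_rot"].round(3))
from scipy.spatial.transform import Rotation as Ro
def Rm(q): return (Ro.from_euler('z',q[0])*Ro.from_euler('y',q[1]+q[2])*Ro.from_euler('z',q[3])*Ro.from_euler('y',q[4])*Ro.from_euler('z',q[5]+np.pi/2)).as_matrix()
for s in L: print((Rm(s["qpos"])-s["eef_rot"]).round(2).tolist())
E
```

```text
[-0.483  0.267  1.725 -0.617  0.959 -0.391] [ 468.6 -396.8  232.3] [[-0.219  0.976  0.002]
 [ 0.823  0.186 -0.536]
 [-0.523 -0.116 -0.844]]
[[0.0, 0.0, -0.0], [0.0, 0.0, -0.0], [-0.0, 0.0, 0.0]]
[[0.0, 0.0, -0.0], [-0.0, -0.0, -0.0], [-0.0, -0.0, 0.0]]
```

```bash
cat >> h.py <<'E'
from scipy.spatial.transform import Rotation as Ro
from scipy.optimize import least_squares
LO=np.array([-3.12,-1.05,.14,-1.42,.1,-2.68]);HI=np.array([3.12,2.28,2.33,4.57,2.73,2.68])
def Rm(q): return (Ro.from_euler('z',q[0])*Ro.from_euler('y',q[1]+q[2])*Ro.from_euler('z',q[3])*Ro.from_euler('y',q[4])*Ro.from_euler('z',q[5]+np.pi/2)).as_matrix()
def fk(q,p):
    a,h,L1,L2,e,L3=p; A=q[1]+q[2]; r=a+L1*np.sin(q[1])+L2*np.sin(A)+e*np.cos(A); z=h+L1*np.cos(q[1])+L2*np.cos(A)-e*np.sin(A)
    R=Rm(q); return np.array([r*np.cos(q[0]),r*np.sin(q[0]),z])+L3*R[:,2],R
def Rt(c,t,sg):
    # closing axis at world yaw c (tool y = sg*c), tilt t: tool z leans toward c+90deg
    y=sg*np.array([np.cos(c),np.sin(c),0]); n=np.array([-np.sin(c),np.cos(c),0]); z=np.sin(t)*n-np.cos(t)*np.array([0,0,1.])
    return np.column_stack([np.cross(y,z),y,z])
def ik(P,R,p,seeds=None):
    best=None
    for q4 in (0,-1,1,2,3,4):
      for q6 in (-1.5,0,1.5):
        q0=np.array([np.arctan2(P[1],P[0]),.3,1.5,q4,1.3,q6])
        f=lambda q:(lambda a:np.r_[(a[0]-P)/300,(a[1]-R).ravel()])(fk(q,p))
        o=least_squares(f,q0,bounds=(LO,HI))
        if o.cost<1e-6: 
            m=min((o.x-LO).min(),(HI-o.x).min())
            if best is None or m>best[0]: best=(m,o.x)
    return best
E
python3 - <<'E'
from h import *
import pickle
L=pickle.load(open("log.pkl","rb"))
D=[(s["qpos"],s["tool_pos"]) for s in L]+[(np.array([-1.39151824,.307484772,1.50752368,0,1.32843942,-.0735]),np.array([143.676,-556.11,230.488]))]
for free in (0,1):
    f=lambda p:np.r_[np.concatenate([fk(q,p*np.array([1,1,1,1,free,1]))[0]-x for q,x in D]), (p-np.array([0,350,400,400,0,250]))*.002]
    o=least_squares(f,[0,350,400,400,0,250.]); print(o.x.round(1),f(o.x)[:9].round(2))
E
```

```text
[ 58.4 -77.5 700.9 312.4  -0.  282.8] [-29.67 -30.46  -1.43  -0.07  -0.37  -0.3  -41.48  -7.8    1.73]
[ 65.1 -54.8 685.2 312.7   7.7 283. ] [-29.8  -30.34  -1.35  -0.32  -0.35  -0.21 -41.41  -8.21   1.56]
```

Request:
carry_out(steps=[{"translation":[0,0,0],"turn":[0.14,0,0],"jaw":0.075},{"translation":[0,0,0],"turn":[0.14,0,0],"jaw":0.075},{"translation":[0,0,0],"turn":[0.14,0,0],"jaw":0.075},{"translation":[0,0,0],"turn":[0.14,0,0],"jaw":0.075},{"translation":[0,0,-0.03],"turn":[0.0,0,0],"jaw":0.075},{"translation":[0,0,-0.04],"turn":[0,0,0],"jaw":0.075},{"translation":[0,0,0],"turn":[0,0,0],"jaw":0.075},{"translation":[0,0,0],"turn":[0,0,0],"jaw":0.075}])

```text
time: 3.25
tool_pos: [467.9, -396.2, 160.6]
eef_rot: [[-0.22, 0.975, -0.002], [0.975, 0.22, 0.002], [0.003, -0.002, -1.0]]
contact_force: [-0.4, 0.2, -0.0]
opening: 0.878
grasp_force: 0.0
```

```bash
python3 - <<'E'
from h import *
import pickle
L=pickle.load(open("log.pkl","rb")); s=status.get_state(); L.append(s); pickle.dump(L,open("log.pkl","wb")); print(s["tool_pos"],s["qpos"])
D=[(s["qpos"],s["tool_pos"]) for s in L]+[(np.array([-1.39151824,.307484772,1.50752368,0,1.32843942,-.0735]),np.array([143.676,-556.11,230.488]))]
for free in (0,1):
    f=lambda p:np.r_[np.concatenate([fk(q,p*np.array([1,1,1,1,free,1]))[0]-x for q,x in D]), (p-np.array([0,350,400,400,0,250]))*.002]
    o=least_squares(f,[0,350,400,400,0,250.]); print(o.x.round(1),f(o.x)[:12].round(2))
E
```

```text
[ 467.85608039 -396.18649075  160.62634358] [-7.71460305e-01  4.18719680e-01  1.51797141e+00 -1.21629683e-04
  1.20812468e+00 -9.93269340e-01]
[ 60.4  37.9 589.7 343.    0.  286.2] [-3.501e+01 -2.534e+01  2.000e-02  4.700e-01 -2.430e+00 -7.530e+00
 -2.375e+01 -3.576e+01  7.150e+00 -4.183e+01 -5.890e+00  3.600e-01]
[ 78.7 110.3 577.6 346.7  59.  290.1] [-31.39 -28.78  -1.4   -4.53  -1.93  -5.61 -26.82 -32.76   8.01 -41.12
  -9.78  -0.99]
```

```bash
python3 - <<'E'
t=open("h.py").read()
t=t.replace("a,h,L1,L2,e,L3=p;","a,h,L1,L2,e,L3,d=p;").replace("np.array([r*np.cos(q[0]),r*np.sin(q[0]),z])","np.array([r*np.cos(q[0])-d*np.sin(q[0]),r*np.sin(q[0])+d*np.cos(q[0]),z])")
open("h.py","w").write(t)
E
python3 - <<'E'
from h import *
import pickle
L=pickle.load(open("log.pkl","rb"))
D=[(s["qpos"],s["tool_pos"]) for s in L]+[(np.array([-1.39151824,.307484772,1.50752368,0,1.32843942,-.0735]),np.array([143.676,-556.11,230.488]))]
for free in (0,1):
    m=np.array([free,1,1,1,free,1,1])
    f=lambda p:np.r_[np.concatenate([fk(q,p*m)[0]-x for q,x in D]), (p-np.array([0,350,400,400,0,250,40]))*.002]
    o=least_squares(f,[0,350,400,400,0,250.,40]); p=o.x*m; print(p.round(1),f(o.x)[:12].round(2))
    pickle.dump(p,open("p.pkl","wb"))
for nm,P in [("tile2",(463,-412,20)),("tile1",(580,-324,20)),("stand",(437,-115,60)),("tray",(623,26,20)),("traynear",(623,-20,20))]:
    for sg in (1,-1):
        out=[]
        for t in range(-90,91,15):
            b=ik(np.array(P,float),Rt({"tile2":.23,"tile1":.25,"stand":.0,"tray":.17,"traynear":.17}[nm],np.radians(t),sg),p); out.append((t,round(b[0],2)) if b else (t,'-'))
        print(nm,sg,out)
E
```

```text
[  0.   65.4 646.4 382.5  -0.  357.7  40.6] [-8.31  5.69  0.51 11.19 -0.46 -1.96  4.06 -6.15  0.72 -2.76  6.32  0.74]
[  0.  192.3 646.4 416.6 109.2 371.2  42.2] [ 0.    0.    0.    0.01 -0.   -0.   -0.01  0.01  0.   -0.01 -0.01 -0.  ]
tile2 1 [(-90, np.float64(0.13)), (-75, np.float64(0.07)), (-60, np.float64(0.09)), (-45, np.float64(0.17)), (-30, np.float64(0.3)), (-15, np.float64(0.49)), (0, np.float64(0.68)), (15, np.float64(0.87)), (30, np.float64(1.06)), (45, np.float64(0.89)), (60, np.float64(0.63)), (75, np.float64(0.39)), (90, np.float64(0.19))]
tile2 -1 [(-90, np.float64(0.13)), (-75, np.float64(0.07)), (-60, np.float64(0.09)), (-45, np.float64(0.17)), (-30, '-'), (-15, np.float64(0.25)), (0, np.float64(0.56)), (15, np.float64(0.69)), (30, np.float64(0.74)), (45, np.float64(0.76)), (60, np.float64(0.63)), (75, np.float64(0.39)), (90, np.float64(0.19))]
tile1 1 [(-90, np.float64(0.12)), (-75, np.float64(0.11)), (-60, np.float64(0.02)), (-45, '-'), (-30, np.float64(0.48)), (-15, np.float64(0.61)), (0, np.float64(0.79)), (15, np.float64(0.96)), (30, np.float64(1.06)), (45, np.
[... 1565 characters left out ...]
60, np.float64(0.5)), (75, np.float64(0.56)), (90, np.float64(0.59))]
traynear 1 [(-90, np.float64(0.14)), (-75, np.float64(0.24)), (-60, np.float64(0.35)), (-45, np.float64(0.51)), (-30, np.float64(0.64)), (-15, np.float64(0.65)), (0, np.float64(0.69)), (15, np.float64(0.75)), (30, np.float64(0.81)), (45, np.float64(0.88)), (60, np.float64(0.96)), (75, np.float64(0.91)), (90, np.float64(0.72))]
traynear -1 [(-90, np.float64(0.14)), (-75, np.float64(0.24)), (-60, np.float64(0.35)), (-45, np.float64(0.29)), (-30, np.float64(0.01)), (-15, '-'), (0, '-'), (15, np.float64(0.1)), (30, np.float64(0.3)), (45, np.float64(0.43)), (60, np.float64(0.51)), (75, np.float64(0.55)), (90, np.float64(0.57))]
```

```bash
cat >> h.py <<'E'
def tiles_wrist(im,s,z=19):
    hsv=cv2.cvtColor(im,cv2.COLOR_BGR2HSV); tan=cv2.inRange(hsv,(8,40,70),(25,140,255))
    out=[]
    for c in cv2.findContours(tan,cv2.RETR_EXTERNAL,cv2.CHAIN_APPROX_NONE)[0]:
        if cv2.contourArea(c)<300: continue
        P=np.array([wpx2w(s,(u,v),z)[:2] for u,v in c[:,0].astype(float)],np.float32); r=cv2.minAreaRect(P)
        if abs(max(r[1])-60)<12 and abs(min(r[1])-50)<14:
            b=cv2.boxPoints(r); e=b[1]-b[0]; f=b[2]-b[1]; n=e if np.linalg.norm(e)<np.linalg.norm(f) else f; n=n*np.sign(n[0])
            out.append((np.array(r[0]).round(1),np.array(r[1]).round(1),round(float(np.arctan2(n[1],n[0])),3),c[:,0].mean(0).round(0)))
    return out
E
python3 - <<'E'
from h import *
s=snap("wrist","w2"); im=cv2.imread("pics/raw_w2.png"); print(s["tool_pos"].round(1)); 
for t in tiles_wrist(im,s): print(t)
s2=status.get_state();print(s2["tool_pos"])
cv2.imwrite("pics/w2b.png",cv2.resize(im,None,fx=1.42,fy=1.42))
E
```

```text
[ 467.9 -396.2  160.6]
(array([ 465.3, -415.8]), array([47.5, 61.4]), 0.209, array([274., 216.]))
(array([ 579.8, -328.7]), array([50.9, 59. ]), 0.268, array([413., 156.]))
[ 469.01327914 -396.98658983  162.16794677]
```

View pics/w2b.png

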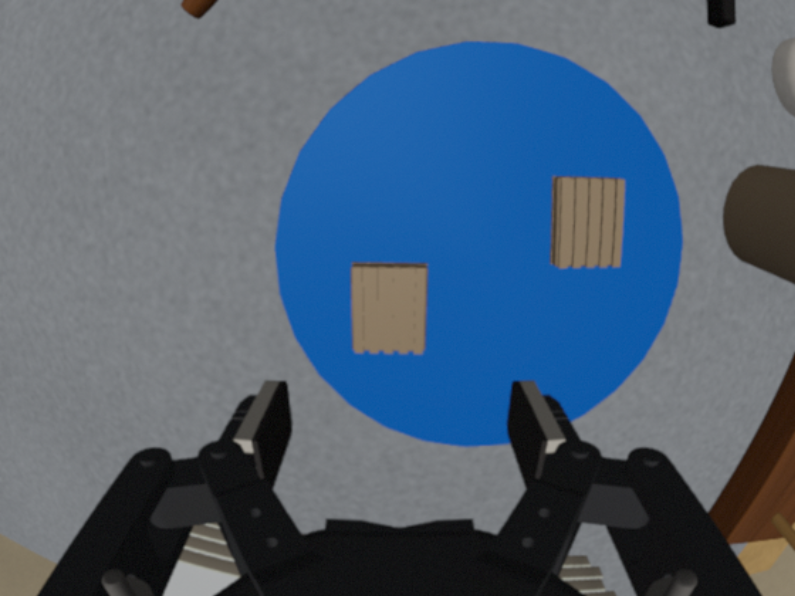

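The view confirms two ribbed tiles at pixel (389,309) and (588,222). The jaw is aligned, so I'm picking the near tile with a slight tilt.

Request:
carry_out(steps=[{"translation":[-0.0055,-0.006,-0.03],"turn":[-0.128,-0.029,0],"jaw":0.066},{"translation":[0,0,-0.03],"turn":[-0.128,-0.029,0],"jaw":0.066},{"translation":[0,0,-0.03],"turn":[0,0,0],"jaw":0.066},{"translation":[0,0,-0.03],"turn":[0,0,0],"jaw":0.066},{"translation":[0,0,0],"turn":[0,0,0],"jaw":0.066},{"translation":[0,0,0],"turn":[0,0,0],"jaw":0.066}])

```text
time: 3.9
tool_pos: [464.7, -403.6, 43.1]
eef_rot: [[-0.213, 0.975, 0.059], [0.941, 0.221, -0.255], [-0.262, 0.002, -0.965]]
contact_force: [0.6, 0.2, 1.1]
opening: 0.772
grasp_force: 0.0
```

```bash
python3 - <<'E'
from h import *
S=[status.get_state() for _ in range(1)]; s=S[0]; print(s["tool_pos"].round(1),s["eef_rot"].round(3).tolist()); snap("wrist","w3",crop=(160,180,400,360),k=3)
s=status.get_state(); print(s["tool_pos"].round(1))
E
```

```text
[ 464.7 -403.6   43.1] [[-0.213, 0.975, 0.059], [0.941, 0.221, -0.255], [-0.262, 0.002, -0.965]]
[ 465.2 -404.2   43.8]
```

View pics/w3.png

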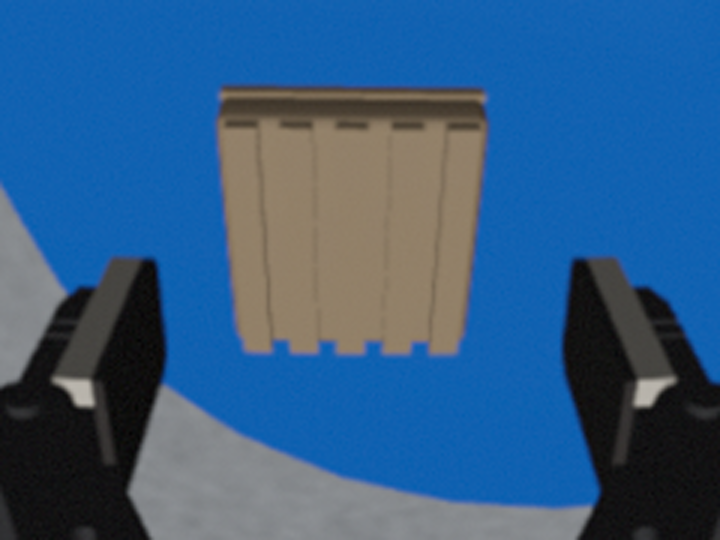

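Request:
carry_out(steps=[{"translation":[-0.002,0.001,-0.02],"turn":[0,0,0],"jaw":0.066},{"translation":[0,0,-0.011],"turn":[0,0,0],"jaw":0.066},{"translation":[0,0,-0.005],"turn":[0,0,0],"jaw":0.066},{"translation":[0,0,0],"turn":[0,0,0],"jaw":0.04},{"translation":[0,0,0],"turn":[0,0,0],"jaw":0.04},{"translation":[0,0,0],"turn":[0,0,0],"jaw":0.04},{"translation":[0,0,0],"turn":[0,0,0],"jaw":0.04}], newtons=60)

```text
time: 4.65
tool_pos: [461.7, -402.2, 6.1]
eef_rot: [[-0.212, 0.975, 0.058], [0.942, 0.22, -0.254], [-0.261, 0.001, -0.965]]
contact_force: [-0.2, 0.5, 2.2]
opening: 0.565
grasp_force: 62.7
```

Request:
carry_out(steps=[{"translation":[0,0,0.02],"turn":[0,0,0],"jaw":0.04},{"translation":[0,0,0.05],"turn":[0,0,0],"jaw":0.04},{"translation":[-0.004,0.042,0.03],"turn":[0,0,-0.095],"jaw":0.04},{"translation":[-0.004,0.042,0.025],"turn":[0,0,-0.095],"jaw":0.04},{"translation":[-0.004,0.042,0.02],"turn":[0,0,-0.095],"jaw":0.04},{"translation":[-0.004,0.042,0.02],"turn":[0,0,0],"jaw":0.04},{"translation":[-0.004,0.042,0.02],"turn":[0,0,0],"jaw":0.04},{"translation":[0,0,0],"turn":[0,0,0],"jaw":0.04}])

```text
time: 5.45
tool_pos: [441.9, -189.3, 191.6]
eef_rot: [[0.058, 0.998, -0.011], [0.964, -0.059, -0.258], [-0.259, 0.004, -0.966]]
contact_force: [-0.4, -0.9, -0.5]
opening: 0.566
grasp_force: 62.5
```

Request:
carry_out(steps=[{"translation":[0,0,0],"turn":[0,0,0],"jaw":0.04},{"translation":[0,0,0],"turn":[0,0,0],"jaw":0.04}])

```text
time: 5.65
tool_pos: [441.4, -193.7, 189.0]
eef_rot: [[0.061, 0.998, -0.016], [0.964, -0.063, -0.259], [-0.26, 0.0, -0.966]]
contact_force: [-0.1, -0.1, -0.7]
opening: 0.566
grasp_force: 62.5
```

```bash
python3 - <<'E'
from h import *
s=snap("wrist","w4",k=1.42); print(s["tool_pos"].round(1),s["eef_rot"].round(3).tolist())
c=ww2px(s,(435,-115,38)); print(c)
im=cv2.imread("pics/raw_w4.png"); u,v=c.astype(int); u0,v0=max(0,u-80),max(0,v-60)
cv2.imwrite("pics/w4c.png",cv2.resize(im[v0:v0+120,u0:u0+160],None,fx=5,fy=5,interpolation=cv2.INTER_CUBIC)); print(u0,v0)
E
```

```text
[ 441.4 -193.7  189. ] [[0.061, 0.998, -0.016], [0.964, -0.063, -0.259], [-0.26, 0.0, -0.966]]
[266.56992035  67.33838436]
186 7
```

View pics/w4c.png

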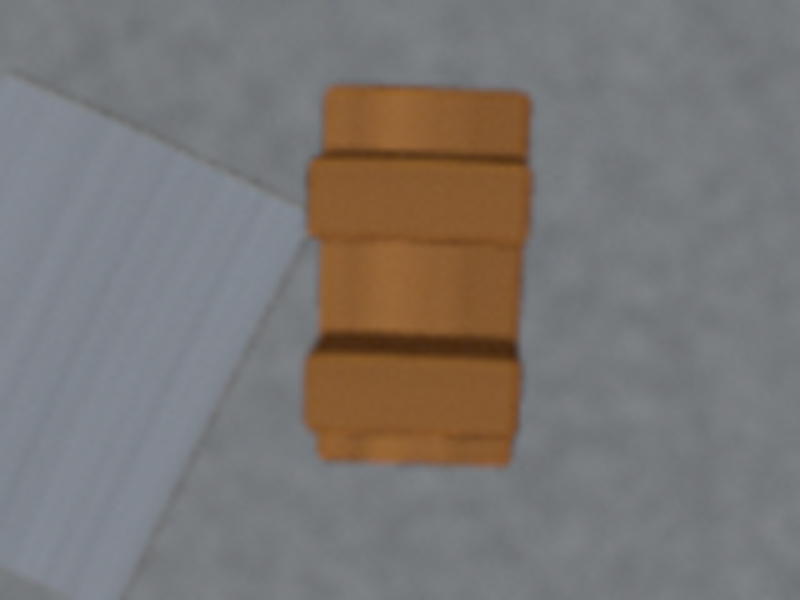

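The crop shows the turning stand. The far cheek top spans rows ~158–241 and the near cheek top rows ~353–434, both over columns ~308–528. The scraper blade corner touches the stand's left side.

```bash
python3 - <<'E'
from h import *
import pickle
s=status.get_state(); 
f=lambda u,v,z=38:wpx2w(s,(186+u/5,7+v/5),z)[:2].round(1)
far=[f(310,158),f(530,159),f(527,243),f(309,237)]; near=[f(308,352),f(517,356),f(517,436),f(306,429)]
print(far,near); print(np.mean(far,0),np.mean(near,0))
g=[far[3],far[2],near[0],near[1]];print("groove width",np.linalg.norm(far[3]-near[0]),np.linalg.norm(far[2]-near[1]),"centre",np.mean(far+near,0),"gyaw",[np.arctan2(*(b-a)[::-1]).round(3) for a,b in ((far[0],far[1]),(far[3],far[2]),(near[0],near[1]),(near[3],near[2]))])
base=[f(325,88,12),f(530,93,12),f(510,465,12),f(318,460,12)];print("base",base,np.mean(base,0))
p=pickle.load(open("p.pkl","rb")); print(fk(s["qpos"],p)[0],s["tool_pos"])
E
```

```text
[array([422. , -90.1]), array([456.5, -92.9]), array([ 455.2, -106.7]), array([ 420.7, -103.1])] [array([ 418.7, -122.4]), array([ 452.6, -125.6]), array([ 451.8, -139.3]), array([ 417.1, -135.5])]
[438.6 -98.2] [ 435.05 -130.7 ]
groove width 19.40335022618518 19.077997798511234 centre [ 436.825 -114.45 ] gyaw [np.float64(-0.081), np.float64(-0.104), np.float64(-0.094), np.float64(-0.109)]
base [array([423. , -78.9]), array([457.9, -82.5]), array([ 450.5, -150.7]), array([ 415.6, -147.2])] [ 436.75  -114.825]
[ 441.16462273 -193.96581353  188.71568407] [ 441.15061809 -193.96353154  188.72029294]
```

```bash
cat >> h.py <<'E'
def delta(s,P,R):
    # shift (mm) and total rotvec (world) from present pose to target
    return (np.array(P)-s["tool_pos"]).round(1), Ro.from_matrix(R@s["eef_rot"].T).as_rotvec().round(3)
E
python3 - <<'E'
from h import *
import pickle
s=status.get_state(); p=pickle.load(open("p.pkl","rb"))
R0=np.array([[-0.212,0.975,0.058],[0.942,0.22,-0.254],[-0.261,0.001,-0.965]]); v=R0.T@(np.array([465.6,-416,12])-[461.7,-402.2,6.1]); print(v); v[1]=0
t0=-np.arcsin(.2608)
R=Rt(-.1,t0+np.pi/2,1)
for z in (90,43.2):
    P=np.array([436.8,-114.6,z])-R@v; b=ik(P,R,p); print(P.round(1),b[0],b[1].round(2)); print(delta(s,P,R))
print(s["qpos"].round(2), "grip pt",(P-19*R[:,2]).round(1))
E
```

```text
[-15.3663   0.7724  -1.9621]
[ 437.4 -108.7  104.3] 0.5951545020035143 [-0.93  0.86  1.73  0.72  1.72 -1.21]
(array([ -3.8,  85.2, -84.4]), array([ 1.564, -0.129, -0.029]))
[ 437.4 -108.7   57.5] 0.5978432400525435 [-0.93  0.94  1.73  0.72  1.66 -1.26]
(array([  -3.8,   85.2, -131.2]), array([ 1.564, -0.129, -0.029]))
[-0.31  0.2   1.82 -0.29  1.08 -0.11] grip pt [ 435.6 -127.    62.5]
```

Request:
carry_out(steps=[{"translation":[0,0,0],"turn":[0.142,-0.0117,-0.0026],"jaw":0.04},{"translation":[0,0,0],"turn":[0.142,-0.0117,-0.0026],"jaw":0.04},{"translation":[0,0,0],"turn":[0.142,-0.0117,-0.0026],"jaw":0.04},{"translation":[0,0.01,0],"turn":[0.142,-0.0117,-0.0026],"jaw":0.04},{"translation":[0,0.01,0],"turn":[0.142,-0.0117,-0.0026],"jaw":0.04},{"translation":[0,0.01,-0.01],"turn":[0.142,-0.0117,-0.0026],"jaw":0.04},{"translation":[0,0.01,-0.01],"turn":[0.142,-0.0117,-0.0026],"jaw":0.04},{"translation":[0,0.01,-0.01],"turn":[0.142,-0.0117,-0.0026],"jaw":0.04}])

```text
time: 6.5
tool_pos: [441.6, -146.0, 158.3]
eef_rot: [[0.054, 0.995, 0.079], [0.634, -0.095, 0.767], [0.771, 0.008, -0.637]]
contact_force: [-0.2, -0.7, -1.3]
opening: 0.566
grasp_force: 62.4
```

Request:
carry_out(steps=[{"translation":[0,0.01,0],"turn":[0.142,-0.0117,-0.0026],"jaw":0.04},{"translation":[0,0.01,0],"turn":[0.142,-0.0117,-0.0026],"jaw":0.04},{"translation":[0,0.015,-0.02],"turn":[0.142,-0.0117,-0.0026],"jaw":0.04},{"translation":[-0.004,0,-0.03],"turn":[0,0,0],"jaw":0.04},{"translation":[0,0,0],"turn":[0,0,0],"jaw":0.04},{"translation":[0,0,0],"turn":[0,0,0],"jaw":0.04}])

```text
time: 7.1
tool_pos: [437.4, -109.2, 108.9]
eef_rot: [[0.027, 0.995, 0.099], [0.26, -0.102, 0.96], [0.965, -0.0, -0.261]]
contact_force: [0.7, -0.4, -0.7]
opening: 0.569
grasp_force: 62.4
```

```bash
python3 - <<'E'
from h import *
s=status.get_state(); v=np.array([-15.37,0,-1.96]); R=Rt(-.1,-np.arcsin(.2608)+np.pi/2,1)
P=np.array([436.8,-114.6,43.2])-R@v; print(s["tool_pos"],delta(s,P,R),s["contact_force"].round(1),s["opening"])
s=snap("wrist","w5",crop=(140,100,420,310),k=2.8)
E
```

```text
[ 437.36260129 -109.22125151  108.8663965 ] (array([  0. ,   0.5, -51.3]), array([ 0.   , -0.   ,  0.003])) [ 0.7 -0.4 -0.7] 0.5690515186402706
```

View pics/w5.png

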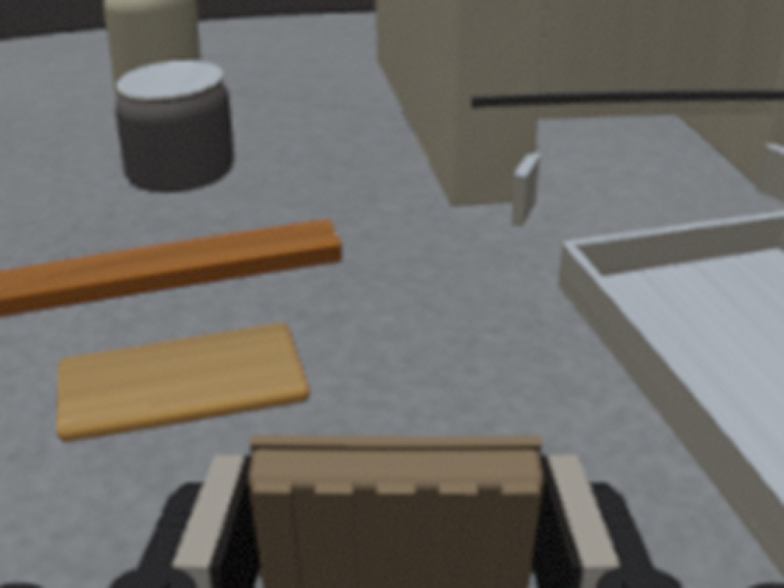

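The picture shows the tile upright in the jaw, rib side towards the camera, its top edge at row ~440 and level. Lowering it into the groove.

Request:
carry_out(steps=[{"translation":[0,0.0005,-0.024],"turn":[0,0,0],"jaw":0.04},{"translation":[0,0,-0.005],"turn":[0,0,0],"jaw":0.04},{"translation":[0,0,-0.005],"turn":[0,0,0],"jaw":0.04},{"translation":[0,0,0],"turn":[0,0,0],"jaw":0.04}])

```text
time: 7.55
tool_pos: [437.7, -107.9, 76.1]
eef_rot: [[0.024, 0.995, 0.097], [0.263, -0.1, 0.96], [0.965, 0.002, -0.264]]
contact_force: [-0.1, 0.7, -0.3]
opening: 0.567
grasp_force: 62.4
```

Request:
carry_out(steps=[{"translation":[0,0,-0.006],"turn":[0,0,0],"jaw":0.04},{"translation":[0,0,-0.005],"turn":[0,0,0],"jaw":0.04},{"translation":[0,0,-0.005],"turn":[0,0,0],"jaw":0.04},{"translation":[0,0,0],"turn":[0,0,0],"jaw":0.04},{"translation":[0,0,0],"turn":[0,0,0],"jaw":0.04}])

```text
time: 8.05
tool_pos: [437.3, -107.6, 59.1]
eef_rot: [[0.026, 0.995, 0.097], [0.261, -0.1, 0.96], [0.965, 0.001, -0.263]]
contact_force: [0.4, 0.8, -1.1]
opening: 0.568
grasp_force: 62.5
```

Request:
carry_out(steps=[{"translation":[0,0,-0.002],"turn":[0,0,0],"jaw":0.04},{"translation":[0,0,0],"turn":[0,0,0],"jaw":0.04}])

```text
time: 8.25
tool_pos: [437.3, -107.5, 59.0]
eef_rot: [[0.025, 0.995, 0.098], [0.258, -0.101, 0.961], [0.966, 0.002, -0.259]]
contact_force: [-1.3, -3.1, 5.9]
opening: 0.565
grasp_force: 63.0
```

Request:
carry_out(steps=[{"translation":[0,0,0],"turn":[0,0,0],"jaw":0.053},{"translation":[0,0,0],"turn":[0,0,0],"jaw":0.066},{"translation":[0,0,0],"turn":[0,0,0],"jaw":0.066},{"translation":[-0.001,-0.01,0.003],"turn":[0,0,0],"jaw":0.066},{"translation":[-0.003,-0.03,0.008],"turn":[0,0,0],"jaw":0.066},{"translation":[-0.003,-0.03,0.008],"turn":[0,0,0],"jaw":0.066},{"translation":[0,0,0],"turn":[0,0,0],"jaw":0.066}])

```text
time: 8.95
tool_pos: [431.3, -182.4, 76.0]
eef_rot: [[0.023, 0.995, 0.101], [0.267, -0.103, 0.958], [0.963, 0.005, -0.268]]
contact_force: [0.1, 0.2, -0.6]
opening: 0.768
grasp_force: 0.0
```

```bash
python3 - <<'E'
from h import *
import pickle
s=snap("wrist","w6",crop=(140,100,420,310),k=2.8)
s=status.get_state(); p=pickle.load(open("p.pkl","rb"))
# regrasp options
for td in (-60,-65,-70,-75):
    R=Rt(-.1,np.radians(td),1); 
    for nm,G,back in (("grip",[436.8,-114.6,58],0),("pre",[436.8,-114.6,58],70),):
        P=np.array(G)+ R[:,2]*(9-back)
        b=ik(P,R,p); print(td,nm,P.round(1),b[0].round(2) if b else None, b[1].round(2) if b else None)
print(s["tool_pos"].round(1),s["qpos"].round(2))
E
```

```text
-60 grip [ 436.  -122.4   53.5] 0.35 [ 0.32  0.75  1.98 -0.99  1.25  1.18]
-60 pre [442.1 -62.   88.5] 0.43 [ 0.42  0.7   1.9  -0.88  1.36  1.09]
-65 grip [ 436.  -122.7   54.2] 0.36 [ 0.34  0.81  1.97 -1.01  1.31  1.23]
-65 pre [442.3 -59.6  83.8] 0.45 [ 0.45  0.76  1.88 -0.9   1.42  1.15]
-70 grip [ 436.  -123.    54.9] 0.37 [ 0.36  0.86  1.96 -1.03  1.38  1.28]
-70 pre [442.5 -57.6  78.9] 0.46 [ 0.47  0.83  1.87 -0.92  1.48  1.2 ]
-75 grip [ 435.9 -123.2   55.7] 0.38 [ 0.38  0.92  1.94 -1.04  1.44  1.32]
-75 pre [442.7 -56.   73.8] 0.48 [ 0.49  0.9   1.85 -0.94  1.54  1.25]
[ 430.9 -180.4   76. ] [-1.    0.93  1.61  0.66  1.78 -1.2 ]
```

View pics/w6.png

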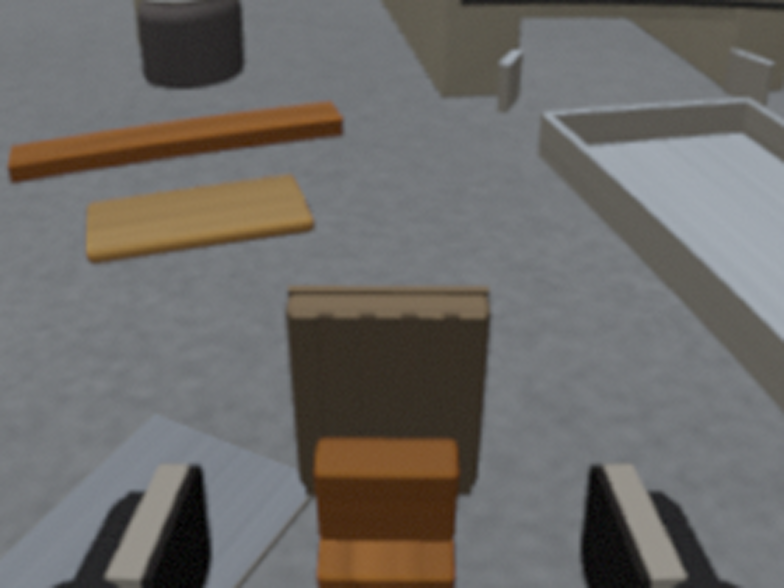

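The tile stands in the groove at pixel (388,390) with the jaw clear of it. I'm swinging over to the other side.

Request:
carry_out(steps=[{"translation":[0,0,0.03],"turn":[-0.14,0.014,0],"jaw":0.066},{"translation":[0,0,0.03],"turn":[-0.14,0.014,0],"jaw":0.066},{"translation":[0,0,0.03],"turn":[-0.14,0.014,0],"jaw":0.066},{"translation":[0,0,0.02],"turn":[-0.14,0.014,0],"jaw":0.066},{"translation":[0.001,0.01,0],"turn":[-0.14,0.014,0],"jaw":0.066},{"translation":[0.001,0.015,0],"turn":[-0.14,0.014,0],"jaw":0.066},{"translation":[0.001,0.015,0],"turn":[-0.14,0.014,0],"jaw":0.066},{"translation":[0.001,0.015,0],"turn":[-0.14,0.014,0],"jaw":0.066}])

```text
time: 9.8
tool_pos: [433.8, -122.0, 187.0]
eef_rot: [[0.098, 0.995, 0.021], [0.98, -0.1, 0.172], [0.173, 0.003, -0.985]]
contact_force: [-1.2, 0.7, -0.2]
opening: 0.773
grasp_force: 0.0
```

Request:
carry_out(steps=[{"translation":[0.001,0.02,0],"turn":[-0.14,0.014,0],"jaw":0.066},{"translation":[0.001,0.02,0],"turn":[-0.14,0.014,0],"jaw":0.066},{"translation":[0.001,0.02,0],"turn":[-0.14,0.014,0],"jaw":0.066},{"translation":[0.001,0.015,0],"turn":[-0.14,0.014,0],"jaw":0.066},{"translation":[0.001,0,0],"turn":[-0.14,0.014,0],"jaw":0.066},{"translation":[0.001,0,-0.02],"turn":[-0.14,0.014,0],"jaw":0.066},{"translation":[0.001,0,-0.02],"turn":[-0.14,0.014,0],"jaw":0.066},{"translation":[0.001,0,-0.02],"turn":[-0.14,0.014,0],"jaw":0.066}])

```text
time: 10.6
tool_pos: [442.3, -47.7, 126.2]
eef_rot: [[0.058, 0.995, -0.077], [0.585, -0.096, -0.806], [-0.809, 0.002, -0.587]]
contact_force: [-0.4, -0.6, 0.1]
opening: 0.77
grasp_force: 0.0
```

```bash
python3 - <<'E'
from h import *
s=status.get_state(); 
R=Rt(-.1,np.radians(-70),1)
for back in (70,0): P=np.array([436.8,-114.6,58])+R[:,2]*(9-back); print(P.round(1),delta(s,P,R))
print(s["tool_pos"],s["qpos"].round(2),s["contact_force"].round(1))
E
```

```text
[442.5 -57.6  78.9] (array([  0.3,  -9.8, -47.3]), array([-0.277,  0.029, -0.004]))
[ 436.  -123.    54.9] (array([ -6.3, -75.3, -71.3]), array([-0.277,  0.029, -0.004]))
[442.27050102 -47.72687888 126.21117321] [ 0.41  0.57  1.88 -0.81  1.37  0.97] [-0.4 -0.6  0.1]
```

Request:
carry_out(steps=[{"translation":[0,-0.005,-0.024],"turn":[-0.139,0.0145,-0.002],"jaw":0.066},{"translation":[0,-0.005,-0.024],"turn":[-0.139,0.0145,-0.002],"jaw":0.066},{"translation":[0,0,0],"turn":[0,0,0],"jaw":0.066},{"translation":[0,0,0],"turn":[0,0,0],"jaw":0.066}])

```text
time: 11.0
tool_pos: [440.8, -59.1, 76.5]
eef_rot: [[0.027, 0.995, -0.1], [0.342, -0.103, -0.934], [-0.939, -0.009, -0.342]]
contact_force: [0.4, -0.7, 0.9]
opening: 0.767
grasp_force: 0.0
```

```bash
python3 - <<'E'
from h import *
s=status.get_state(); 
R=Rt(-.1,np.radians(-70),1)
P=np.array([436.8,-114.6,58])+R[:,2]*7; print(P.round(1),delta(s,P,R))
snap("wrist","w7",crop=(140,80,420,290),k=2.8)
E
```

```text
[ 436.1 -121.1   55.6] (array([ -4.6, -62. , -20.9]), array([-0.001, -0.009,  0.003]))
```

View pics/w7.png

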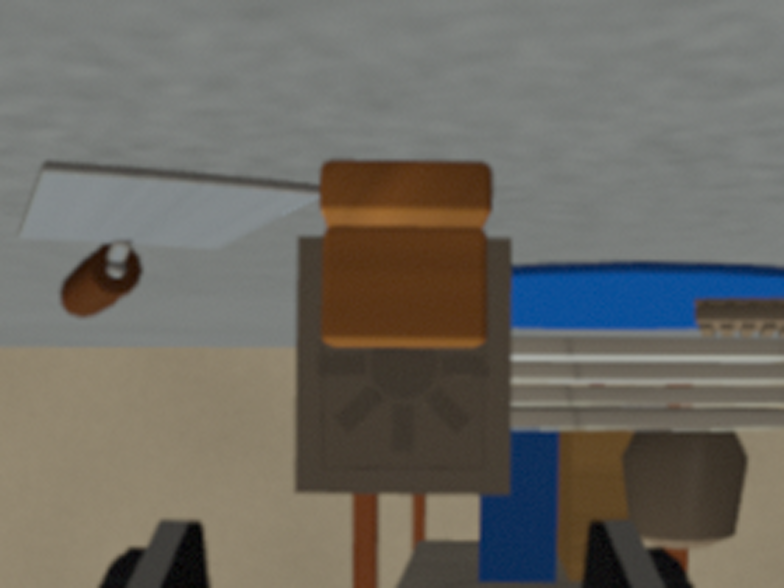

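The upside-down view shows the tile's flower face, centred at column ~404 with the jaw centre at ~397. I'm moving in to take it.

Request:
carry_out(steps=[{"translation":[-0.0015,-0.022,-0.007],"turn":[0,0,0],"jaw":0.066},{"translation":[-0.001,-0.02,-0.007],"turn":[0,0,0],"jaw":0.066},{"translation":[-0.0005,-0.02,-0.007],"turn":[0,0,0],"jaw":0.066},{"translation":[0,0,0],"turn":[0,0,0],"jaw":0.066},{"translation":[0,0,0],"turn":[0,0,0],"jaw":0.066}])

```text
time: 11.55
tool_pos: [440.0, -121.1, 62.2]
eef_rot: [[0.045, 0.994, -0.096], [0.348, -0.106, -0.932], [-0.936, 0.009, -0.351]]
contact_force: [-0.5, 0.3, -0.3]
opening: 0.771
grasp_force: 0.0
```

Request:
carry_out(steps=[{"translation":[0,0,0],"turn":[0,0,0],"jaw":0.04},{"translation":[0,0,0],"turn":[0,0,0],"jaw":0.04},{"translation":[0,0,0],"turn":[0,0,0],"jaw":0.04},{"translation":[0,0,0],"turn":[0,0,0],"jaw":0.04}])

```text
time: 11.95
tool_pos: [440.2, -120.3, 60.3]
eef_rot: [[0.037, 0.995, -0.095], [0.34, -0.101, -0.935], [-0.94, 0.002, -0.342]]
contact_force: [0.2, 3.0, 10.0]
opening: 0.57
grasp_force: 40.7
```

```bash
python3 - <<'E'
from h import *
import pickle
s=status.get_state(); p=pickle.load(open("p.pkl","rb")); print(s["tool_pos"].round(1),s["contact_force"].round(1),s["grasp_force"],s["opening"])
v=s["eef_rot"].T@(np.array([s["tool_pos"][0],-113.5,42])-s["tool_pos"]); v[1]=0; print(v)
t=np.arctan2(-s["eef_rot"][1,2]/-np.cos(.1)*1,-s["eef_rot"][2,2]); t=-np.arccos(-s["eef_rot"][2,2]); print(np.degrees(t))
pickle.dump((v,t),open("v.pkl","wb"))
R=Rt(.18,t+np.pi/2,1)
for z in (90,12.5):
    P=np.array([613.1,80.1,z])-R@v; b=ik(P,R,p); print(P.round(1),b[0],b[1].round(2)); print(delta(s,P,R))
E
```

```text
[ 440.2 -120.3   60.3] [ 0.2  3.  10. ] 40.66204905509949 0.5696974672785738
[19.53075354  0.         -0.12375035]
-70.00424572100455
[616.4  62.1  83.2] 0.7701746675535242 [-0.16  0.56  1.56  0.36  1.17 -0.51]
(array([176.2, 182.4,  22.9]), array([1.574, 0.063, 0.223]))
[616.4  62.1   5.7] 0.7120514064265753 [-0.16  0.65  1.62  0.39  1.03 -0.57]
(array([176.2, 182.4, -54.6]), array([1.574, 0.063, 0.223]))
```

Request:
carry_out(steps=[{"translation":[0,0,0.005],"turn":[0,0,0],"jaw":0.04},{"translation":[0,0,0.015],"turn":[0,0,0],"jaw":0.04},{"translation":[0,0,0.03],"turn":[0,0,0],"jaw":0.04},{"translation":[0,0,0.04],"turn":[0,0,0],"jaw":0.04},{"translation":[0,0,0.04],"turn":[0,0,0],"jaw":0.04}])

```text
time: 12.45
tool_pos: [438.6, -120.6, 188.8]
eef_rot: [[0.033, 0.995, -0.098], [0.344, -0.103, -0.933], [-0.938, -0.003, -0.346]]
contact_force: [0.5, 0.6, -1.4]
opening: 0.565
grasp_force: 66.0
```

Request:
carry_out(steps=[{"translation":[0.015,0.015,0],"turn":[0.131,0.0053,0.0186],"jaw":0.04},{"translation":[0.015,0.015,0],"turn":[0.131,0.0053,0.0186],"jaw":0.04},{"translation":[0.015,0.015,0],"turn":[0.131,0.0053,0.0186],"jaw":0.04},{"translation":[0.015,0.015,0],"turn":[0.131,0.0053,0.0186],"jaw":0.04},{"translation":[0.015,0.015,0],"turn":[0.131,0.0053,0.0186],"jaw":0.04},{"translation":[0.015,0.015,0],"turn":[0.131,0.0053,0.0186],"jaw":0.04},{"translation":[0.015,0.015,0],"turn":[0.131,0.0053,0.0186],"jaw":0.04},{"translation":[0.015,0.015,0],"turn":[0.131,0.0053,0.0186],"jaw":0.04}])

```text
time: 13.25
tool_pos: [559.1, 0.5, 189.2]
eef_rot: [[-0.103, 0.994, -0.035], [0.981, 0.096, -0.169], [-0.164, -0.052, -0.985]]
contact_force: [-1.0, -0.3, -1.9]
opening: 0.559
grasp_force: 66.0
```

Request:
carry_out(steps=[{"translation":[0.015,0.015,0],"turn":[0.131,0.0053,0.0186],"jaw":0.04},{"translation":[0.015,0.015,0],"turn":[0.131,0.0053,0.0186],"jaw":0.04},{"translation":[0.015,0.015,0],"turn":[0.131,0.0053,0.0186],"jaw":0.04},{"translation":[0.013,0.018,0],"turn":[0.131,0.0053,0.0186],"jaw":0.04},{"translation":[0,0,0],"turn":[0,0,0],"jaw":0.04},{"translation":[0,0,0],"turn":[0,0,0],"jaw":0.04}])

```text
time: 13.85
tool_pos: [615.8, 61.4, 186.8]
eef_rot: [[-0.17, 0.983, -0.067], [0.924, 0.183, 0.335], [0.342, -0.005, -0.94]]
contact_force: [-1.5, 0.2, -1.3]
opening: 0.562
grasp_force: 66.0
```

```bash
python3 - <<'E'
from h import *
import pickle
v,t=pickle.load(open("v.pkl","rb"))
s=snap("wrist","w8",k=1.42); R=Rt(.18,t+np.pi/2,1)
for z in (40,12.5): print(delta(s,np.array([613.1,80.1,z])-R@v,R))
print(s["tool_pos"].round(1),s["opening"],s["grasp_force"])
E
```

```text
(array([   0.6,    0.7, -153.6]), array([ 0.001, -0.005, -0.004]))
(array([   0.6,    0.7, -181.1]), array([ 0.001, -0.005, -0.004]))
[615.8  61.4 186.8] 0.5623156101569216 66.01448893547058
```

View pics/w8.png

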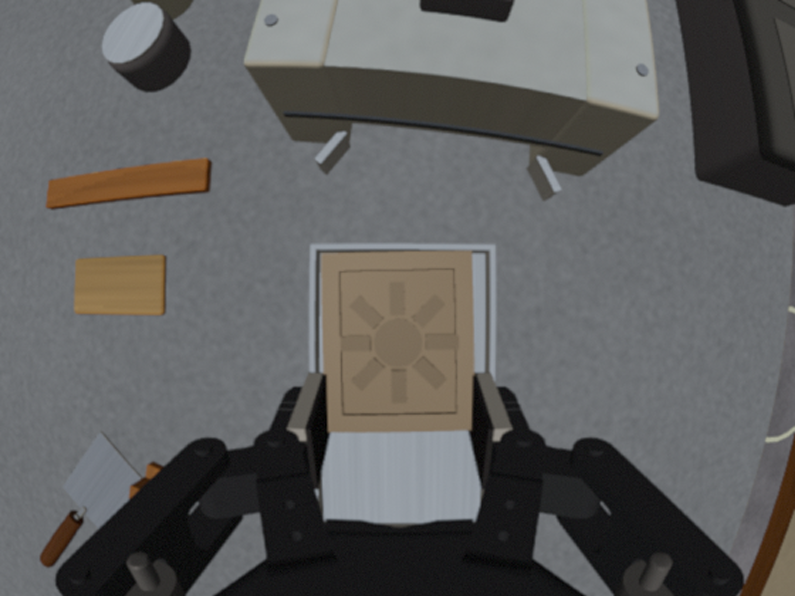

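Flower face is up in the jaw, over the tray. The tray's front rim corners are at (310,245) and (496,245), the cheek tips at about (318,165) and (556,197), and the cabinet roof front corners at about (247,66) and (657,115).

```bash
python3 - <<'E'
from h import *
import pickle
s=status.get_state()
f=lambda u,v,z:wpx2w(s,(u/1.42,v/1.42),z)[:2].round(1)
a,b=f(310,245,24),f(496,245,24); d=(b-a)/np.linalg.norm(b-a); x=np.array([-d[1],d[0]]); print("tray front",a,b,np.linalg.norm(b-a),"yaw",np.arctan2(x[1],x[0]),"centre",(a+b)/2-111*x)
print("tips",f(318,165,30),f(556,197,30)," bases",f(347,133,30),f(540,158,30)); print("roof",f(247,66,130),f(657,115,130),"under",f(296,140,0),f(583,176,0))
E
```

```text
tray front [538.5 125.5] [670.2 150.2] 133.99619397579923 yaw 1.756190121011895 centre [624.81102892  28.75212516]
tips [533.  183.8] [708.5 194. ]  bases [548.7 211.8] [692.5 221.4]
roof [503.4 207.4] [735.4 227.4] under [502.6 211.2] [739.1 227.6]
```

Request:
carry_out(steps=[{"translation":[0.0005,0.0005,-0.045],"turn":[0,0,0],"jaw":0.04},{"translation":[0,0,-0.045],"turn":[0,0,0],"jaw":0.04},{"translation":[0,0,-0.04],"turn":[0,0,0],"jaw":0.04},{"translation":[0,0,-0.02],"turn":[0,0,0],"jaw":0.04},{"translation":[0,0,-0.015],"turn":[0,0,0],"jaw":0.04},{"translation":[0,0,0],"turn":[0,0,0],"jaw":0.04}])

```text
time: 14.5
tool_pos: [615.7, 63.8, 20.9]
eef_rot: [[-0.172, 0.983, -0.069], [0.923, 0.185, 0.337], [0.344, -0.005, -0.939]]
contact_force: [-0.8, -0.8, -0.4]
opening: 0.56
grasp_force: 66.0
```

Request:
carry_out(steps=[{"translation":[0,0,-0.006],"turn":[0,0,0],"jaw":0.04},{"translation":[0,0,-0.004],"turn":[0,0,0],"jaw":0.04},{"translation":[0,0,-0.003],"turn":[0,0,0],"jaw":0.04},{"translation":[0,0,0],"turn":[0,0,0],"jaw":0.04},{"translation":[0,0,0],"turn":[0,0,0],"jaw":0.04}])

```text
time: 15.0
tool_pos: [617.9, 62.6, 9.5]
eef_rot: [[-0.171, 0.983, -0.064], [0.923, 0.183, 0.338], [0.344, -0.002, -0.939]]
contact_force: [0.0, -0.3, -1.1]
opening: 0.565
grasp_force: 66.0
```

Request:
carry_out(steps=[{"translation":[0,0,-0.002],"turn":[0,0,0],"jaw":0.04},{"translation":[0,0,0],"turn":[0,0,0],"jaw":0.04}])

```text
time: 15.2
tool_pos: [617.6, 62.6, 7.0]
eef_rot: [[-0.171, 0.983, -0.065], [0.923, 0.183, 0.338], [0.344, -0.002, -0.939]]
contact_force: [-0.3, -0.1, -0.5]
opening: 0.562
grasp_force: 66.0
```

Request:
carry_out(steps=[{"translation":[0,0,-0.002],"turn":[0,0,0],"jaw":0.04},{"translation":[0,0,0],"turn":[0,0,0],"jaw":0.04}])

```text
time: 15.4
tool_pos: [617.7, 62.6, 6.6]
eef_rot: [[-0.171, 0.983, -0.065], [0.923, 0.183, 0.338], [0.344, -0.002, -0.939]]
contact_force: [-1.9, -1.6, 9.5]
opening: 0.559
grasp_force: 67.0
```

Request:
carry_out(steps=[{"translation":[0,0,0],"turn":[0,0,0],"jaw":0.054},{"translation":[0,0,0],"turn":[0,0,0],"jaw":0.066},{"translation":[0,0,0],"turn":[0,0,0],"jaw":0.066},{"translation":[0.0005,-0.0035,0.01],"turn":[0,0,0],"jaw":0.066},{"translation":[0.002,-0.0107,0.03],"turn":[0,0,0],"jaw":0.066},{"translation":[0.003,-0.015,0.045],"turn":[0,0,0],"jaw":0.066},{"translation":[0,0,0.045],"turn":[0,0,0],"jaw":0.066},{"translation":[0,0,0.045],"turn":[0,0,0],"jaw":0.066}])

```text
time: 16.2
tool_pos: [623.0, 32.7, 182.2]
eef_rot: [[-0.17, 0.983, -0.065], [0.924, 0.182, 0.337], [0.344, -0.002, -0.939]]
contact_force: [1.2, -0.1, 0.9]
opening: 0.772
grasp_force: 0.0
```

Request:
carry_out(steps=[{"translation":[0,-0.04,0],"turn":[-0.12,-0.024,0.016],"jaw":0.066},{"translation":[0,-0.045,0],"turn":[-0.12,-0.024,0.016],"jaw":0.066},{"translation":[-0.004,-0.045,0],"turn":[-0.12,-0.024,0.016],"jaw":0.066},{"translation":[-0.006,-0.045,0],"turn":[-0.12,-0.024,0.016],"jaw":0.066},{"translation":[-0.006,-0.045,0],"turn":[-0.12,-0.024,0.016],"jaw":0.066},{"translation":[-0.008,-0.045,0],"turn":[0,0,0],"jaw":0.066},{"translation":[-0.008,-0.045,0],"turn":[0,0,0],"jaw":0.066},{"translation":[0,-0.03,-0.02],"turn":[0,0,0],"jaw":0.066}])

```text
time: 17.0
tool_pos: [592.0, -309.9, 163.9]
eef_rot: [[-0.251, 0.966, 0.055], [0.932, 0.256, -0.257], [-0.263, -0.013, -0.965]]
contact_force: [1.8, -0.4, -0.3]
opening: 0.772
grasp_force: 0.0
```

Request:
carry_out(steps=[{"translation":[0,0,0],"turn":[0,0,0],"jaw":0.066},{"translation":[0,0,0],"turn":[0,0,0],"jaw":0.066}])

```text
time: 17.2
tool_pos: [590.2, -307.0, 159.7]
eef_rot: [[-0.251, 0.967, 0.048], [0.933, 0.255, -0.252], [-0.256, -0.019, -0.966]]
contact_force: [-0.3, 0.2, -0.7]
opening: 0.772
grasp_force: 0.0
```

```bash
python3 - <<'E'
from h import *
s=snap("wrist","w9"); im=cv2.imread("pics/raw_w9.png"); print(s["tool_pos"].round(1),s["eef_rot"].round(3).tolist())
for t in tiles_wrist(im,s): print(t)
snap("top","top1",crop=(180,140,460,280),k=2.8)
im=cv2.imread("pics/raw_top1.png"); hsv=cv2.cvtColor(im,cv2.COLOR_BGR2HSV)
E
```

```text
[ 590.2 -307.   159.7] [[-0.251, 0.967, 0.048], [0.933, 0.255, -0.252], [-0.256, -0.019, -0.966]]
(array([ 582.4, -325.2]), array([47.4, 62.5]), 0.266, array([270., 173.]))
```

View pics/top1.png

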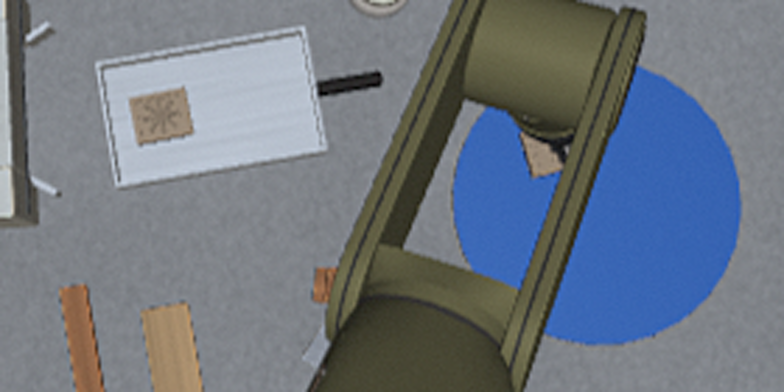

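The top view shows the first tile in the tray at (160,116), flower up, with the tray unmoved. The second tile is still on the bat, so I'm going down for it.

Request:
carry_out(steps=[{"translation":[-0.006,-0.0035,-0.03],"turn":[0.005,-0.018,0],"jaw":0.066},{"translation":[-0.006,-0.0035,-0.035],"turn":[0,0,0],"jaw":0.066},{"translation":[0,0,-0.035],"turn":[0,0,0],"jaw":0.066},{"translation":[0,0,-0.02],"turn":[0,0,0],"jaw":0.066},{"translation":[0,0,0],"turn":[0,0,0],"jaw":0.066},{"translation":[0,0,0],"turn":[0,0,0],"jaw":0.066}])

```text
time: 17.9
tool_pos: [580.0, -312.6, 40.8]
eef_rot: [[-0.25, 0.966, 0.068], [0.933, 0.259, -0.249], [-0.258, 0.001, -0.966]]
contact_force: [1.3, -0.2, 0.5]
opening: 0.771
grasp_force: 0.0
```

```bash
python3 - <<'E'
from h import *
s=status.get_state(); R=Rt(.266,np.radians(-15),1); print(delta(s,[578.2,-314,6.5],R),s["tool_pos"])
s=snap("wrist","w10",crop=(160,180,400,360),k=3); im=cv2.imread("pics/raw_w10.png"); print(tiles_wrist(im,s))
E
```

```text
(array([ -1.8,  -1.4, -34.3]), array([-0.001,  0.001,  0.004])) [ 580.03377905 -312.64012773   40.75676375]
[(array([ 582.2, -325.7]), array([47.5, 63.7]), 0.262, array([278., 261.]))]
```

View pics/w10.png

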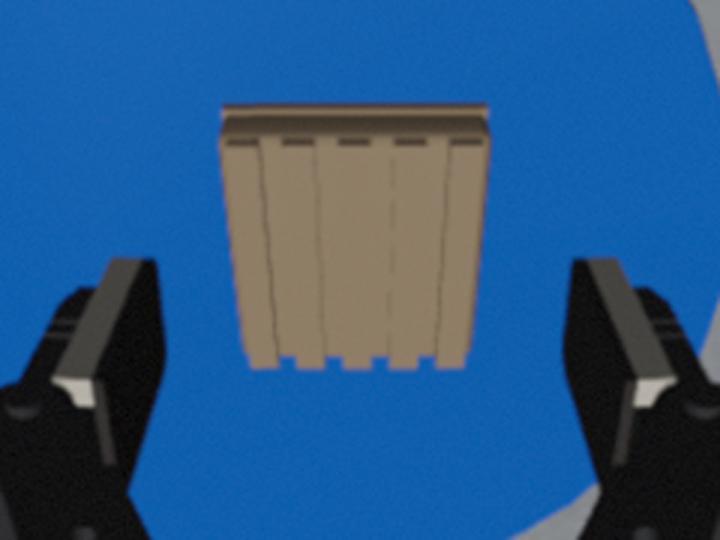

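The tile is centred between the pads at column ~355 (jaw centre ~364). Gripping it.

Request:
carry_out(steps=[{"translation":[-0.001,0.0005,-0.019],"turn":[0,0,0.002],"jaw":0.066},{"translation":[0,0,-0.01],"turn":[0,0,0],"jaw":0.066},{"translation":[0,0,-0.005],"turn":[0,0,0],"jaw":0.066},{"translation":[0,0,0],"turn":[0,0,0],"jaw":0.04},{"translation":[0,0,0],"turn":[0,0,0],"jaw":0.04},{"translation":[0,0,0],"turn":[0,0,0],"jaw":0.04},{"translation":[0,0,0],"turn":[0,0,0],"jaw":0.04}])

```text
time: 18.65
tool_pos: [578.5, -313.2, 6.7]
eef_rot: [[-0.25, 0.966, 0.069], [0.933, 0.259, -0.249], [-0.258, 0.002, -0.966]]
contact_force: [0.5, 0.9, 1.0]
opening: 0.568
grasp_force: 63.0
```

```bash
python3 - <<'E'
from h import *
import pickle
s=status.get_state(); p=pickle.load(open("p.pkl","rb"))
v=s["eef_rot"].T@(np.array([582,-326.3,12])-s["tool_pos"]); print(s["tool_pos"],v,s["contact_force"].round(1)); v[1]=0
t0=-np.arccos(-s["eef_rot"][2,2]); pickle.dump((v,t0),open("v1.pkl","wb"))
R=Rt(-.1,t0+np.pi/2,1); P=np.array([436.8,-114.6,43])-R@v; print(P,delta(s,P,R))
E
```

```text
[ 578.54207558 -313.20843674    6.72950389] [-14.44205157  -0.04639185  -1.59668206] [0.5 0.9 1. ]
[ 437.32618738 -109.35567745   56.54040084] (array([-141.2,  203.9,   49.8]), array([ 1.572,  0.129, -0.283]))
```

Request:
carry_out(steps=[{"translation":[0,0,0.02],"turn":[0,0,0],"jaw":0.04},{"translation":[0,0,0.05],"turn":[0,0,0],"jaw":0.04},{"translation":[-0.0128,0.0185,0.025],"turn":[0.143,0.0117,-0.0257],"jaw":0.04},{"translation":[-0.0128,0.0185,0.025],"turn":[0.143,0.0117,-0.0257],"jaw":0.04},{"translation":[-0.0128,0.0185,0.025],"turn":[0.143,0.0117,-0.0257],"jaw":0.04},{"translation":[-0.0128,0.0185,0.02],"turn":[0.143,0.0117,-0.0257],"jaw":0.04},{"translation":[-0.0128,0.0185,0],"turn":[0.143,0.0117,-0.0257],"jaw":0.04},{"translation":[-0.0128,0.0185,0],"turn":[0.143,0.0117,-0.0257],"jaw":0.04}])

```text
time: 19.45
tool_pos: [502.1, -203.0, 173.2]
eef_rot: [[-0.096, 0.995, 0.031], [0.822, 0.062, 0.566], [0.561, 0.079, -0.824]]
contact_force: [0.0, 0.5, -2.0]
opening: 0.563
grasp_force: 62.6
```

Request:
carry_out(steps=[{"translation":[-0.0128,0.0185,0],"turn":[0.143,0.0117,-0.0257],"jaw":0.04},{"translation":[-0.0128,0.0185,0],"turn":[0.143,0.0117,-0.0257],"jaw":0.04},{"translation":[-0.0128,0.0185,0],"turn":[0.143,0.0117,-0.0257],"jaw":0.04},{"translation":[-0.0128,0.0185,0],"turn":[0.143,0.0117,-0.0257],"jaw":0.04},{"translation":[-0.0128,0.0185,0],"turn":[0.143,0.0117,-0.0257],"jaw":0.04},{"translation":[0,0,-0.03],"turn":[0,0,0],"jaw":0.04},{"translation":[0,0,-0.02],"turn":[0,0,0],"jaw":0.04},{"translation":[0,0,0],"turn":[0,0,0],"jaw":0.04}])

```text
time: 20.25
tool_pos: [437.0, -109.8, 118.7]
eef_rot: [[0.028, 0.995, 0.096], [0.255, -0.1, 0.962], [0.967, -0.003, -0.256]]
contact_force: [1.2, -0.3, 0.0]
opening: 0.563
grasp_force: 62.7
```

Request:
carry_out(steps=[{"translation":[0,0,0],"turn":[0,0,0],"jaw":0.04}])

```text
time: 20.35
tool_pos: [437.5, -109.8, 121.2]
eef_rot: [[0.025, 0.995, 0.096], [0.256, -0.099, 0.962], [0.966, 0.001, -0.257]]
contact_force: [-0.1, 0.2, -0.3]
opening: 0.565
grasp_force: 62.7
```

```bash
python3 - <<'E'
from h import *
import pickle
v,t0=pickle.load(open("v1.pkl","rb")); s=status.get_state()
R=Rt(-.1,t0+np.pi/2,1); P=np.array([436.8,-114.6,43])-R@v; print(P,delta(s,P,R),s["contact_force"].round(1),s["opening"],s["grasp_force"])
E
```

```text
[ 437.32618738 -109.35567745   56.54040084] (array([ -0.2,   0.5, -64.7]), array([-0.001,  0.001, -0.001])) [-0.1  0.2 -0.3] 0.5654202707047292 62.70123839378357
```

```bash
python3 - <<'E'
from h import *
s=snap("wrist","w11")
for f in ("w5","w11"):
    im=cv2.imread(f"pics/raw_{f}.png"); hsv=cv2.cvtColor(im,cv2.COLOR_BGR2HSV); m=cv2.inRange(hsv,(8,40,40),(25,160,255))[245:300,225:340]
    print(f,[(c,245+int(np.argmax(m[:,c]>0))) for c in (20,40,60,80,95)], np.where(m[20:30].sum(0)>0)[0][[0,-1]])
E
```

```text
w5 [(20, 256), (40, 256), (60, 256), (80, 256), (95, 256)] [  3 109]
w11 [(20, 245), (40, 255), (60, 255), (80, 254), (95, 254)] [  3 109]
```

Request:
carry_out(steps=[{"translation":[0,0.0005,-0.025],"turn":[0,0,0],"jaw":0.04},{"translation":[0,0,-0.013],"turn":[0,0,0],"jaw":0.04},{"translation":[0,0,-0.006],"turn":[0,0,0],"jaw":0.04},{"translation":[0,0,-0.004],"turn":[0,0,0],"jaw":0.04},{"translation":[0,0,0],"turn":[0,0,0],"jaw":0.04}])

```text
time: 20.9
tool_pos: [437.4, -109.0, 73.3]
eef_rot: [[0.025, 0.995, 0.096], [0.256, -0.099, 0.962], [0.966, 0.001, -0.257]]
contact_force: [0.4, -0.2, -1.0]
opening: 0.562
grasp_force: 62.7
```

Request:
carry_out(steps=[{"translation":[0,0,-0.006],"turn":[0,0,0],"jaw":0.04},{"translation":[0,0,-0.005],"turn":[0,0,0],"jaw":0.04},{"translation":[0,0,-0.003],"turn":[0,0,0],"jaw":0.04},{"translation":[0,0,0],"turn":[0,0,0],"jaw":0.04}])

```text
time: 21.3
tool_pos: [437.2, -108.9, 58.9]
eef_rot: [[0.025, 0.995, 0.096], [0.255, -0.099, 0.962], [0.967, 0.0, -0.256]]
contact_force: [-0.6, 0.2, -1.5]
opening: 0.563
grasp_force: 62.7
```

Request:
carry_out(steps=[{"translation":[0,0,-0.002],"turn":[0,0,0],"jaw":0.04},{"translation":[0,0,0],"turn":[0,0,0],"jaw":0.04}])

```text
time: 21.5
tool_pos: [437.3, -108.8, 58.8]
eef_rot: [[0.024, 0.995, 0.096], [0.252, -0.1, 0.963], [0.967, 0.001, -0.253]]
contact_force: [-0.4, -2.5, 6.0]
opening: 0.564
grasp_force: 63.2
```

Seated, with the same contact force as before. Releasing, retreating and swinging to the other side.

Request:
carry_out(steps=[{"translation":[0,0,0],"turn":[0,0,0],"jaw":0.053},{"translation":[0,0,0],"turn":[0,0,0],"jaw":0.066},{"translation":[0,0,0],"turn":[0,0,0],"jaw":0.066},{"translation":[-0.001,-0.01,0.003],"turn":[0,0,0],"jaw":0.066},{"translation":[-0.003,-0.03,0.008],"turn":[0,0,0],"jaw":0.066},{"translation":[-0.003,-0.03,0.008],"turn":[0,0,0],"jaw":0.066},{"translation":[0,0,0],"turn":[0,0,0],"jaw":0.066}])

```text
time: 22.2
tool_pos: [431.2, -183.6, 75.9]
eef_rot: [[0.023, 0.995, 0.1], [0.261, -0.102, 0.96], [0.965, 0.004, -0.262]]
contact_force: [0.3, -0.3, -0.3]
opening: 0.77
grasp_force: 0.0
```

Request:
carry_out(steps=[{"translation":[0,0,0.03],"turn":[-0.14,0.014,0],"jaw":0.066},{"translation":[0,0,0.03],"turn":[-0.14,0.014,0],"jaw":0.066},{"translation":[0,0,0.03],"turn":[-0.14,0.014,0],"jaw":0.066},{"translation":[0,0,0.02],"turn":[-0.14,0.014,0],"jaw":0.066},{"translation":[0.001,0.01,0],"turn":[-0.14,0.014,0],"jaw":0.066},{"translation":[0.001,0.015,0],"turn":[-0.14,0.014,0],"jaw":0.066},{"translation":[0.001,0.015,0],"turn":[-0.14,0.014,0],"jaw":0.066},{"translation":[0.001,0.015,0],"turn":[-0.14,0.014,0],"jaw":0.066}])

```text
time: 23.0
tool_pos: [434.2, -123.9, 187.2]
eef_rot: [[0.098, 0.995, 0.021], [0.979, -0.1, 0.177], [0.179, 0.003, -0.984]]
contact_force: [0.5, 0.3, -0.6]
opening: 0.773
grasp_force: 0.0
```

Request:
carry_out(steps=[{"translation":[0.001,0.02,0],"turn":[-0.14,0.014,0],"jaw":0.066},{"translation":[0.001,0.02,0],"turn":[-0.14,0.014,0],"jaw":0.066},{"translation":[0.001,0.02,0],"turn":[-0.14,0.014,0],"jaw":0.066},{"translation":[0.001,0.015,0],"turn":[-0.14,0.014,0],"jaw":0.066},{"translation":[0.001,0,0],"turn":[-0.14,0.014,0],"jaw":0.066},{"translation":[0.001,0,-0.02],"turn":[-0.14,0.014,0],"jaw":0.066},{"translation":[0.001,0,-0.02],"turn":[-0.14,0.014,0],"jaw":0.066},{"translation":[0.001,0,-0.02],"turn":[-0.14,0.014,0],"jaw":0.066}])

```text
time: 23.8
tool_pos: [442.8, -49.1, 126.2]
eef_rot: [[0.06, 0.995, -0.078], [0.589, -0.098, -0.802], [-0.806, 0.002, -0.592]]
contact_force: [0.2, -0.0, -0.8]
opening: 0.771
grasp_force: 0.0
```

Request:
carry_out(steps=[{"translation":[0,-0.005,-0.024],"turn":[-0.139,0.0145,-0.002],"jaw":0.066},{"translation":[0,-0.005,-0.024],"turn":[-0.139,0.0145,-0.002],"jaw":0.066},{"translation":[0,0,0],"turn":[0,0,0],"jaw":0.066},{"translation":[0,0,0],"turn":[0,0,0],"jaw":0.066}])

```text
time: 24.2
tool_pos: [441.0, -60.3, 76.3]
eef_rot: [[0.028, 0.994, -0.101], [0.347, -0.105, -0.932], [-0.937, -0.009, -0.348]]
contact_force: [-0.7, -0.3, 0.8]
opening: 0.772
grasp_force: 0.0
```

```bash
python3 - <<'E'
from h import *
s=status.get_state(); R=Rt(-.1,np.radians(-70),1)
P=np.array([436.8,-114.6,58])+R[:,2]*7; print(P.round(1),delta(s,P,R),s["contact_force"].round(1))
snap("wrist","w12"); a=cv2.imread("pics/raw_w7.png");b=cv2.imread("pics/raw_w12.png")
print(ww2px(s,(436.8,-107,57)))
print("diff",np.abs(a.astype(int)-b)[190:260,240:330].mean())
r=cv2.matchTemplate(cv2.cvtColor(b,6),cv2.cvtColor(a,6)[160:258,244:326],cv2.TM_CCOEFF_NORMED); print(cv2.minMaxLoc(r))
E
```

```text
[ 436.1 -121.1   55.6] (array([ -4.9, -60.8, -20.7]), array([-0.007, -0.008,  0.005])) [-0.7 -0.3  0.8]
[282.16463158 233.67583095]
diff 3.0686772486772487
(-0.43101903796195984, 0.9812848567962646, (69, 220), (244, 161))
```

The template match (0.98 at the same place) shows the second tile standing like the first, flower face towards me. I'm taking it.

Request:
carry_out(steps=[{"translation":[-0.0015,-0.022,-0.007],"turn":[0,-0.008,0.005],"jaw":0.066},{"translation":[-0.001,-0.02,-0.008],"turn":[0,0,0],"jaw":0.066},{"translation":[-0.0005,-0.019,-0.008],"turn":[0,0,0],"jaw":0.066},{"translation":[0,0,0],"turn":[0,0,0],"jaw":0.066},{"translation":[0,0,0],"turn":[0,0,0],"jaw":0.066}])

```text
time: 24.75
tool_pos: [440.0, -121.3, 60.0]
eef_rot: [[0.052, 0.995, -0.09], [0.353, -0.102, -0.93], [-0.934, 0.016, -0.357]]
contact_force: [0.1, 0.6, 0.5]
opening: 0.776
grasp_force: 0.0
```

Request:
carry_out(steps=[{"translation":[0,0,0],"turn":[0,0,0],"jaw":0.04},{"translation":[0,0,0],"turn":[0,0,0],"jaw":0.04},{"translation":[0,0,0],"turn":[0,0,0],"jaw":0.04},{"translation":[0,0,0],"turn":[0,0,0],"jaw":0.04},{"translation":[0,0,0],"turn":[0,0,0],"jaw":0.04}])

```text
time: 25.25
tool_pos: [440.1, -120.5, 58.2]
eef_rot: [[0.043, 0.995, -0.088], [0.345, -0.098, -0.933], [-0.938, 0.01, -0.348]]
contact_force: [0.6, 3.9, 10.2]
opening: 0.564
grasp_force: 61.3
```

```bash
python3 - <<'E'
from h import *
import pickle
s=status.get_state(); print(s["tool_pos"].round(1),s["contact_force"].round(1),s["grasp_force"],s["opening"])
v=s["eef_rot"].T@(np.array([s["tool_pos"][0],-114.2,42])-s["tool_pos"]); v[1]=0; t=-np.arccos(-s["eef_rot"][2,2]); print(v,np.degrees(t))
pickle.dump((v,t),open("v.pkl","wb"))
C=np.array([624.3,27.6]); x=np.array([np.cos(1.755),np.sin(1.755)])
c=C-45*x; R=Rt(.183,t+np.pi/2,1); P=np.r_[c,12.5]-R@v; print(c,P.round(1),delta(s,P,R))
snap("top","top2"); im=cv2.imread("pics/raw_top2.png"); hsv=cv2.cvtColor(im,cv2.COLOR_BGR2HSV)
a=cv2.imread("pics/raw_top1.png"); print("tray zone change",np.abs(im.astype(int)-a)[148:210,212:300].mean())
E
```

```text
[ 440.1 -120.5   58.2] [ 0.6  3.9 10.2] 61.253260374069214 0.5635260974134633
[17.38565533  0.         -0.26218734] -69.6521331588314
[632.54236816 -16.63870892] [635.5 -32.6   6.2] (array([195.4,  87.9, -52. ]), array([1.574, 0.075, 0.228]))
tray zone change 1.9580278592375366
```

Request:
carry_out(steps=[{"translation":[0,0,0.005],"turn":[0,0,0],"jaw":0.04},{"translation":[0,0,0.015],"turn":[0,0,0],"jaw":0.04},{"translation":[0,0,0.03],"turn":[0,0,0],"jaw":0.04},{"translation":[0,0,0.04],"turn":[0,0,0],"jaw":0.04},{"translation":[0,0,0.04],"turn":[0,0,0],"jaw":0.04}])

```text
time: 25.8
tool_pos: [438.6, -120.9, 186.7]
eef_rot: [[0.04, 0.995, -0.092], [0.35, -0.1, -0.932], [-0.936, 0.005, -0.352]]
contact_force: [0.9, -0.3, -1.8]
opening: 0.561
grasp_force: 61.7
```

Request:
carry_out(steps=[{"translation":[0.0163,0.0073,0],"turn":[0.131,0.00625,0.019],"jaw":0.04},{"translation":[0.0163,0.0073,0],"turn":[0.131,0.00625,0.019],"jaw":0.04},{"translation":[0.0163,0.0073,0],"turn":[0.131,0.00625,0.019],"jaw":0.04},{"translation":[0.0163,0.0073,0],"turn":[0.131,0.00625,0.019],"jaw":0.04},{"translation":[0.0163,0.0073,0],"turn":[0.131,0.00625,0.019],"jaw":0.04},{"translation":[0.0163,0.0073,0],"turn":[0.131,0.00625,0.019],"jaw":0.04},{"translation":[0.0163,0.0073,0],"turn":[0.131,0.00625,0.019],"jaw":0.04},{"translation":[0.0163,0.0073,0],"turn":[0.131,0.00625,0.019],"jaw":0.04}])

```text
time: 26.6
tool_pos: [569.5, -61.7, 187.2]
eef_rot: [[-0.104, 0.994, -0.033], [0.982, 0.097, -0.163], [-0.159, -0.049, -0.986]]
contact_force: [-0.4, 0.4, -2.2]
opening: 0.567
grasp_force: 61.8
```

Request:
carry_out(steps=[{"translation":[0.0163,0.0073,0],"turn":[0.131,0.00625,0.019],"jaw":0.04},{"translation":[0.0163,0.0073,0],"turn":[0.131,0.00625,0.019],"jaw":0.04},{"translation":[0.0163,0.0073,0],"turn":[0.131,0.00625,0.019],"jaw":0.04},{"translation":[0.0163,0.0073,0],"turn":[0.131,0.00625,0.019],"jaw":0.04},{"translation":[0,0,0],"turn":[0,0,0],"jaw":0.04},{"translation":[0,0,0],"turn":[0,0,0],"jaw":0.04}])

```text
time: 27.2
tool_pos: [633.5, -34.1, 184.6]
eef_rot: [[-0.172, 0.983, -0.069], [0.921, 0.185, 0.343], [0.349, -0.005, -0.937]]
contact_force: [-0.1, -0.1, -1.3]
opening: 0.565
grasp_force: 61.8
```

```bash
python3 - <<'E'
from h import *
import pickle
v,t=pickle.load(open("v.pkl","rb")); s=snap("wrist","w13",k=1.42)
R=Rt(.183,t+np.pi/2,1); P=np.array([632.5,-16.6,12.5])-R@v; print(delta(s,P,R),s["tool_pos"].round(1),s["grasp_force"],s["opening"])
E
```

```text
(array([   1.9,    1.6, -178.4]), array([-0.001, -0.005, -0.003])) [633.5 -34.1 184.6] 61.84965133666992 0.564715482608469
```

View pics/w13.png

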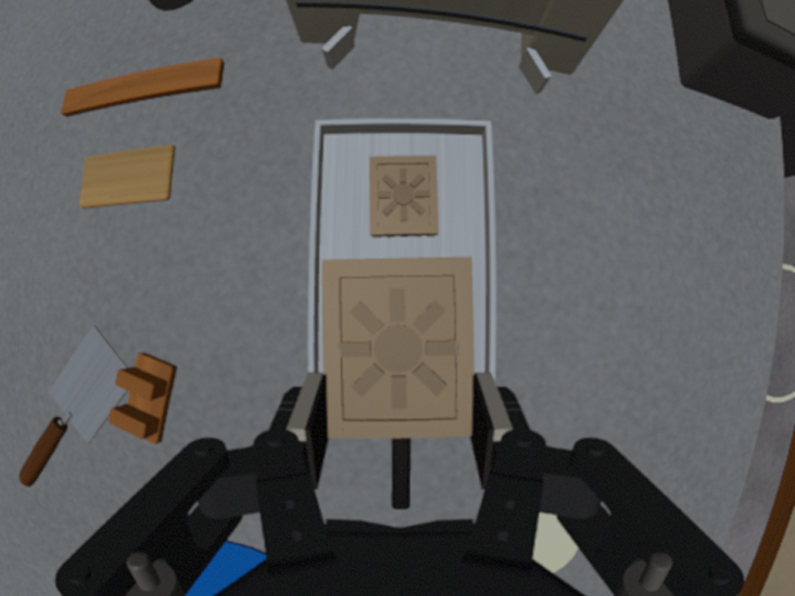

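Both tiles show flower up, one lying in the tray at (404,195) and one held at (400,348), well clear of each other. I'm lowering this one.

Request:
carry_out(steps=[{"translation":[0.001,0.001,-0.045],"turn":[0,0,0],"jaw":0.04},{"translation":[0.001,0,-0.045],"turn":[0,0,0],"jaw":0.04},{"translation":[0,0,-0.04],"turn":[0,0,0],"jaw":0.04},{"translation":[0,0,-0.02],"turn":[0,0,0],"jaw":0.04},{"translation":[0,0,-0.015],"turn":[0,0,0],"jaw":0.04},{"translation":[0,0,-0.006],"turn":[0,0,0],"jaw":0.04},{"translation":[0,0,0],"turn":[0,0,0],"jaw":0.04},{"translation":[0,0,0],"turn":[0,0,0],"jaw":0.04}])

```text
time: 28.05
tool_pos: [637.6, -32.3, 15.4]
eef_rot: [[-0.174, 0.983, -0.065], [0.921, 0.186, 0.343], [0.349, -0.0, -0.937]]
contact_force: [0.1, 0.3, -0.5]
opening: 0.562
grasp_force: 62.0
```

Request:
carry_out(steps=[{"translation":[0,0,-0.004],"turn":[0,0,0],"jaw":0.04},{"translation":[0,0,-0.003],"turn":[0,0,0],"jaw":0.04},{"translation":[0,0,0],"turn":[0,0,0],"jaw":0.04}])

```text
time: 28.35
tool_pos: [636.7, -32.6, 7.0]
eef_rot: [[-0.173, 0.983, -0.067], [0.921, 0.185, 0.344], [0.35, -0.002, -0.937]]
contact_force: [0.2, 0.1, -0.5]
opening: 0.568
grasp_force: 62.1
```

Request:
carry_out(steps=[{"translation":[0,0,-0.0015],"turn":[0,0,0],"jaw":0.04},{"translation":[0,0,0],"turn":[0,0,0],"jaw":0.04}])

```text
time: 28.55
tool_pos: [636.7, -32.6, 6.8]
eef_rot: [[-0.173, 0.983, -0.067], [0.92, 0.185, 0.344], [0.35, -0.002, -0.937]]
contact_force: [-1.4, -0.6, 6.3]
opening: 0.565
grasp_force: 62.8
```

Request:
carry_out(steps=[{"translation":[0,0,0],"turn":[0,0,0],"jaw":0.054},{"translation":[0,0,0],"turn":[0,0,0],"jaw":0.066},{"translation":[0,0,0],"turn":[0,0,0],"jaw":0.066},{"translation":[0.0005,-0.0035,0.01],"turn":[0,0,0],"jaw":0.066},{"translation":[0.002,-0.0107,0.03],"turn":[0,0,0],"jaw":0.066},{"translation":[0.003,-0.015,0.045],"turn":[0,0,0],"jaw":0.066},{"translation":[0,-0.04,0.045],"turn":[0,0,0],"jaw":0.05},{"translation":[0,-0.045,0.02],"turn":[0,0,0],"jaw":0.04}])

```text
time: 29.35
tool_pos: [643.7, -139.6, 152.6]
eef_rot: [[-0.177, 0.982, -0.063], [0.921, 0.188, 0.342], [0.348, 0.003, -0.937]]
contact_force: [1.4, -0.5, -1.0]
opening: 0.471
grasp_force: 0.0
```

Request:
carry_out(steps=[{"translation":[0,-0.04,0],"turn":[0,0,0],"jaw":0.04},{"translation":[0,-0.03,0],"turn":[0,0,0],"jaw":0.04},{"translation":[0,0,0],"turn":[0,0,0],"jaw":0.04},{"translation":[0,0,0],"turn":[0,0,0],"jaw":0.04}])

```text
time: 29.75
tool_pos: [641.9, -210.7, 148.0]
eef_rot: [[-0.171, 0.983, -0.067], [0.921, 0.184, 0.344], [0.351, -0.002, -0.937]]
contact_force: [-0.9, -0.1, 0.1]
opening: 0.465
grasp_force: 0.0
```

```bash
cat >> h.py <<'E'
def tray_wrist(im,s):
    hsv=cv2.cvtColor(im,cv2.COLOR_BGR2HSV); m=cv2.inRange(hsv,(0,0,135),(180,60,255)); k=np.ones((5,5),np.uint8)
    m=cv2.morphologyEx(m|cv2.inRange(hsv,(8,40,70),(25,140,255)),cv2.MORPH_CLOSE,k)
    out=[]
    for c in cv2.findContours(m,cv2.RETR_EXTERNAL,cv2.CHAIN_APPROX_NONE)[0]:
        if cv2.contourArea(c)<3000: continue
        P=np.array([wpx2w(s,(u,v),24)[:2] for u,v in c[:,0].astype(float)],np.float32); r=cv2.minAreaRect(P); b=cv2.boxPoints(r)
        e=b[1]-b[0];f=b[2]-b[1]; l=e if np.linalg.norm(e)>np.linalg.norm(f) else f; l=l*np.sign(l[1])
        out.append((np.round(r[0],1),np.round(r[1],1),round(float(np.arctan2(l[1],l[0])),3),c[:,0].min(0),c[:,0].max(0)))
    return out
E
python3 - <<'E'
from h import *
s=snap("wrist","w14"); im=cv2.imread("pics/raw_w14.png"); print(s["tool_pos"].round(1))
for r in tray_wrist(im,s): print(r)
for t in tiles_wrist(im,s,18): print("tile",t)
for nm,z in (("handle mid",24),):
    C=np.array([624.3,27.6]);x=np.array([np.cos(1.755),np.sin(1.755)]); print(ww2px(s,np.r_[C-111*x,24]),ww2px(s,np.r_[C-181*x,24]))
g=cv2.cvtColor(im,6); u,v=ww2px(s,np.r_[C-150*x,24]).round().astype(int); print(u,v,g[v,u-15:u+16])
u,v=ww2px(s,np.r_[C-175*x,24]).round().astype(int); print(u,v,g[v,u-15:u+16]); print(g[v-5:v+20,u])
# w13 cheeks
s13=dict(tool_pos=np.array([633.5,-34.1,184.6]),eef_rot=np.array([[-0.172,0.983,-0.069],[0.921,0.185,0.343],[0.349,-0.005,-0.937]]))
f=lambda u,v,z:wpx2w(s13,(u/1.42,v/1.42),z)[:2].round(1)
print("tips",f(325,47,30),f(550,80,30),"bases",f(353,20,30),f(528,48,30),"tray",f(316,121,24),f(491,121,24))
E
```

```text
[ 641.9 -210.7  148. ]
(array([ 766.3, -143.7]), array([80.8, 69.5]), 0.158, array([384, 169], dtype=int32), array([459, 242], dtype=int32))
(array([630.7, -11.6]), array([134.4, 140.2]), 1.751, array([236,   0], dtype=int32), array([378, 115], dtype=int32))
tile (array([1066.7, -372. ]), array([46.1, 63.4]), 1.416, array([551., 408.]))
tile (array([633.8, -16.7]), array([48.9, 59.4]), 0.204, array([308.,  58.]))
[309.43343956 114.36469421] [310.44229754 189.55158743]
310 155 [113 112 112 108  92  57  20  19  26  28  33  29  31  27  27  28  26  26
  23  20  33  77 109 116 115 115 112 109 107 109 108]
310 183 [114 114 115 112  99  66  26  16  24  30  33  35  32  32  29  30  28  26
  24  19  32  67 104 112 113 113 113 111 111 112 110]
[ 29  30  27  31  30  30  30  28  23  20  10  13  50  91 109 111 112 112
 113 115 114 112 112 110 110]
tips [531.8 188.8] [711.1 195.8] bases [547.8 218.8] [690.6 221.6] tray [539.3 125.1] [669.6 149.7]
```

Request:
carry_out(steps=[{"translation":[0.004,0.025,-0.03],"turn":[0.086,0.016,0],"jaw":0.04},{"translation":[0.004,0.025,-0.035],"turn":[0.086,0.016,0],"jaw":0.04},{"translation":[0.003,0.0265,-0.035],"turn":[0,0,0],"jaw":0.04},{"translation":[0,0,0],"turn":[0,0,0],"jaw":0.04},{"translation":[0,0,0],"turn":[0,0,0],"jaw":0.04},{"translation":[0,0,0],"turn":[0,0,0],"jaw":0.04}])

```text
time: 30.4
tool_pos: [654.3, -133.4, 49.4]
eef_rot: [[-0.161, 0.982, -0.094], [0.847, 0.187, 0.497], [0.506, 0.0, -0.862]]
contact_force: [0.4, -0.6, 0.2]
opening: 0.467
grasp_force: 0.0
```

```bash
python3 - <<'E'
from h import *
s=snap("wrist","w15"); im=cv2.imread("pics/raw_w15.png"); g=cv2.cvtColor(im,6)
print(delta(s,[653,-134,9],Rt(.181,np.radians(30),1)),s["tool_pos"].round(1))
C=np.array([624.3,27.6]);x=np.array([np.cos(1.752),np.sin(1.752)])
for d in (125,150,170):
    u,v=ww2px(s,np.r_[C-d*x,24]); r=g[int(round(v))]; cols=[c for c in range(int(u)-40,int(u)+41) if r[c]<60]
    print(d,u.round(1),v.round(1),cols[:1],cols[-1:], wpx2w(s,((cols[0]+cols[-1])/2,v),24).round(1), (C-d*x).round(1), len(cols))
E
```

```text
(array([ -1.3,  -0.6, -40.4]), array([-0.007, -0.001, -0.007])) [ 654.3 -133.4   49.4]
125 280.0 211.7 [268] [289] [645.9 -95.5  24. ] [646.8 -95.4] 22
150 279.7 253.5 [267] [289] [ 650.4 -120.1   24. ] [ 651.3 -119.9] 23
170 279.4 287.7 [239] [289] [ 646.1 -141.3   24. ] [ 654.9 -139.6] 26
```

Request:
carry_out(steps=[{"translation":[-0.0012,-0.0005,-0.018],"turn":[-0.007,0,-0.005],"jaw":0.04},{"translation":[0,0,-0.016],"turn":[0,0,0],"jaw":0.04},{"translation":[0,0,-0.005],"turn":[0,0,0],"jaw":0.03},{"translation":[0,0,0],"turn":[0,0,0],"jaw":0.015},{"translation":[0,0,0],"turn":[0,0,0],"jaw":0.005},{"translation":[0,0,0],"turn":[0,0,0],"jaw":0.005},{"translation":[0,0,0],"turn":[0,0,0],"jaw":0.005},{"translation":[0,0,0],"turn":[0,0,0],"jaw":0.005}])

```text
time: 31.25
tool_pos: [652.2, -134.1, 8.9]
eef_rot: [[-0.155, 0.983, -0.093], [0.851, 0.181, 0.493], [0.501, -0.003, -0.865]]
contact_force: [-0.5, -1.0, -2.1]
opening: 0.149
grasp_force: 60.3
```

```bash
python3 - <<'E'
from h import *
s=status.get_state(); print(s["tool_pos"].round(1),s["opening"]*85.4,s["grasp_force"],s["contact_force"].round(1),s["eef_rot"].round(3).tolist())
# tray pose relative to tool; targets
C=np.array([623.5,27.4]); ty=1.752
M=np.array([619.5,215.0]); dy=1.638; dx=np.array([np.cos(dy),np.sin(dy)])
c0=np.arctan2(s["eef_rot"][1,1],s["eef_rot"][0,1]); print("c0",c0)
rel=s["tool_pos"][:2]-C
def rot(a,v): return np.array([np.cos(a)*v[0]-np.sin(a)*v[1],np.sin(a)*v[0]+np.cos(a)*v[1]])
for nm,d in (("front 40 before mouth",-151),("front 5 in",-106),("home",113)):
    T=M+dx*(d if nm!="home" else 113-0); 
    P=T+rot(dy-ty,rel); print(nm,"tray",T.round(1),"tool",P.round(1),"shift",(P-s["tool_pos"][:2]).round(1),"turn z",round(dy-ty,3))
E
```

```text
[ 652.2 -134.1    8.9] 12.68616729327302 60.28198957443237 [-0.5 -1.  -2.1] [[-0.155, 0.983, -0.093], [0.851, 0.181, 0.493], [0.501, -0.003, -0.865]]
c0 0.1818992226099391
front 40 before mouth tray [629.6  64.3] tool [639.8 -99.3] shift [-12.4  34.7] turn z -0.114
front 5 in tray [626.6 109.2] tool [636.7 -54.4] shift [-15.4  79.6] turn z -0.114
home tray [611.9 327.7] tool [622.  164.1] shift [-30.1 298.1] turn z -0.114
```

Request:
carry_out(steps=[{"translation":[-0.003,0.008,0],"turn":[0,0,-0.0285],"jaw":0.005},{"translation":[-0.003,0.009,0],"turn":[0,0,-0.0285],"jaw":0.005},{"translation":[-0.003,0.009,0],"turn":[0,0,-0.0285],"jaw":0.005},{"translation":[-0.0034,0.0087,0],"turn":[0,0,-0.0285],"jaw":0.005},{"translation":[0,0,0],"turn":[0,0,0],"jaw":0.005},{"translation":[0,0,0],"turn":[0,0,0],"jaw":0.005}])

```text
time: 31.85
tool_pos: [639.1, -97.9, 9.0]
eef_rot: [[-0.057, 0.998, -0.037], [0.862, 0.068, 0.502], [0.503, -0.004, -0.864]]
contact_force: [-0.2, 1.4, -2.3]
opening: 0.145
grasp_force: 60.1
```

```bash
python3 - <<'E'
from h import *
s=snap("wrist","w16"); im=cv2.imread("pics/raw_w16.png"); g=cv2.cvtColor(im,6).astype(int)
print(s["tool_pos"].round(1),np.arctan2(s["eef_rot"][1,1],s["eef_rot"][0,1]).round(3),s["contact_force"].round(1))
for r in tray_wrist(im,s): print(r)
# tray rim sides by gradient: rows at predicted tray y positions
T=np.array([629.6,64.3]);a=1.638;x=np.array([np.cos(a),np.sin(a)]);y=np.array([-x[1],x[0]])
for d in (-90,-50,0,50,100):
    res=[]
    for sd in (66.5,-66.5):
        qs=np.arange(-14,14,.5); vals=[cv2.getRectSubPix(cv2.cvtColor(im,6),(1,1),tuple(map(float,ww2px(s,np.r_[T+d*x+(sd+np.sign(sd)*q)*y,24])))) [0,0] for q in qs]
        gr=np.diff(np.array(vals,float)); i=np.argmin(gr); res.append((round(float(sd+np.sign(sd)*qs[i]),1),int(gr[i])))
    print(d,res)
E
```

```text
[639.1 -97.9   9. ] 0.068 [-0.2  1.4 -2.3]
(array([ 783.7, -151. ]), array([61.5, 90.4]), 2.919, array([469, 318], dtype=int32), array([559, 419], dtype=int32))
(array([631.6,  18. ]), array([134.2, 123.6]), 0.067, array([152,   0], dtype=int32), array([410, 166], dtype=int32))
-90 [(56.5, -33), (-54.0, -28)]
-50 [(56.5, -35), (-54.0, -24)]
0 [(56.5, -30), (-54.0, -24)]
50 [(62.0, -28), (-59.5, -26)]
100 [(70.0, -25), (-67.5, -23)]
```

Request:
carry_out(steps=[{"translation":[-0.0005,0.015,0],"turn":[0,0,0],"jaw":0.005},{"translation":[-0.001,0.015,0],"turn":[0,0,0],"jaw":0.005},{"translation":[-0.001,0.015,0],"turn":[0,0,0],"jaw":0.005},{"translation":[-0.001,0.015,0],"turn":[0,0,0],"jaw":0.005},{"translation":[-0.001,0.015,0],"turn":[0,0,0],"jaw":0.005},{"translation":[0,0,0],"turn":[0,0,0],"jaw":0.005}])

```text
time: 32.5
tool_pos: [633.9, -20.5, 9.0]
eef_rot: [[-0.058, 0.998, -0.04], [0.862, 0.07, 0.503], [0.504, -0.005, -0.864]]
contact_force: [-0.5, 0.9, -2.2]
opening: 0.147
grasp_force: 60.1
```

```bash
python3 - <<'E'
from h import *
s=snap("wrist","w17"); im=cv2.imread("pics/raw_w17.png"); 
print(s["tool_pos"].round(1),np.arctan2(s["eef_rot"][1,1],s["eef_rot"][0,1]).round(3),s["contact_force"].round(1),s["torque"].round(2))
for r in tray_wrist(im,s): print(r)
E
```

```text
[633.9 -20.5   9. ] 0.07 [-0.5  0.9 -2.2] [-0.32 -0.14 -0.17]
(array([626.6,  95.4]), array([134.1, 123.7]), 0.067, array([153,   0], dtype=int32), array([411, 166], dtype=int32))
```

Request:
carry_out(steps=[{"translation":[-0.001,0.015,0],"turn":[0,0,0],"jaw":0.005},{"translation":[-0.001,0.015,0],"turn":[0,0,0],"jaw":0.005},{"translation":[-0.001,0.015,0],"turn":[0,0,0],"jaw":0.005},{"translation":[-0.001,0.015,0],"turn":[0,0,0],"jaw":0.005},{"translation":[0,0,0],"turn":[0,0,0],"jaw":0.005}])

```text
time: 33.05
tool_pos: [629.8, 39.0, 8.9]
eef_rot: [[-0.058, 0.998, -0.039], [0.862, 0.07, 0.502], [0.504, -0.005, -0.864]]
contact_force: [0.1, 1.6, -2.3]
opening: 0.146
grasp_force: 60.2
```

Request:
carry_out(steps=[{"translation":[-0.001,0.015,0],"turn":[0,0,0],"jaw":0.005},{"translation":[-0.001,0.015,0],"turn":[0,0,0],"jaw":0.005},{"translation":[-0.001,0.015,0],"turn":[0,0,0],"jaw":0.005},{"translation":[-0.001,0.015,0],"turn":[0,0,0],"jaw":0.005},{"translation":[-0.001,0.015,0],"turn":[0,0,0],"jaw":0.005},{"translation":[0,0,0],"turn":[0,0,0],"jaw":0.005}])

```text
time: 33.65
tool_pos: [624.9, 114.0, 8.9]
eef_rot: [[-0.058, 0.998, -0.039], [0.862, 0.07, 0.502], [0.504, -0.005, -0.864]]
contact_force: [0.3, 2.0, -2.4]
opening: 0.144
grasp_force: 60.2
```

```bash
python3 - <<'E'
from h import *
s=snap("wrist","w18"); im=cv2.imread("pics/raw_w18.png"); 
print(s["tool_pos"].round(1),np.arctan2(s["eef_rot"][1,1],s["eef_rot"][0,1]).round(3),s["contact_force"].round(1),s["torque"].round(2))
for r in tray_wrist(im,s): print(r)
E
```

```text
[624.9 114.    8.9] 0.07 [ 0.3  2.  -2.4] [-0.32 -0.22 -0.16]
(array([607.3, 269.4]), array([590.6, 204.6]), 0.058, array([0, 0], dtype=int32), array([559, 166], dtype=int32))
```

Request:
carry_out(steps=[{"translation":[-0.001,0.015,0],"turn":[0,0,0],"jaw":0.005},{"translation":[-0.001,0.015,0],"turn":[0,0,0],"jaw":0.005},{"translation":[-0.0005,0.007,0],"turn":[0,0,0],"jaw":0.005},{"translation":[0,0,0],"turn":[0,0,0],"jaw":0.005}])

```text
time: 34.1
tool_pos: [622.9, 149.5, 8.9]
eef_rot: [[-0.058, 0.998, -0.038], [0.862, 0.069, 0.501], [0.503, -0.004, -0.864]]
contact_force: [-0.1, 2.7, -2.9]
opening: 0.145
grasp_force: 60.2
```

Request:
carry_out(steps=[{"translation":[0,0.003,0],"turn":[0,0,0],"jaw":0.005},{"translation":[0,0.003,0],"turn":[0,0,0],"jaw":0.005},{"translation":[0,0,0],"turn":[0,0,0],"jaw":0.005}])

```text
time: 34.4
tool_pos: [623.5, 153.9, 8.8]
eef_rot: [[-0.057, 0.998, -0.037], [0.863, 0.068, 0.501], [0.502, -0.003, -0.865]]
contact_force: [-0.2, -0.1, -1.9]
opening: 0.144
grasp_force: 60.3
```

Request:
carry_out(steps=[{"translation":[0,0.003,0],"turn":[0,0,0],"jaw":0.005},{"translation":[0,0,0],"turn":[0,0,0],"jaw":0.005}])

```text
time: 34.6
tool_pos: [623.5, 157.0, 8.8]
eef_rot: [[-0.057, 0.998, -0.037], [0.863, 0.068, 0.501], [0.502, -0.003, -0.865]]
contact_force: [-0.2, -1.1, -2.4]
opening: 0.147
grasp_force: 60.4
```

Request:
carry_out(steps=[{"translation":[0,0.003,0],"turn":[0,0,0],"jaw":0.005},{"translation":[0,0,0],"turn":[0,0,0],"jaw":0.005}])

```text
time: 34.8
tool_pos: [623.5, 160.1, 8.8]
eef_rot: [[-0.057, 0.998, -0.037], [0.863, 0.068, 0.501], [0.502, -0.003, -0.865]]
contact_force: [0.6, -1.2, -2.1]
opening: 0.148
grasp_force: 60.4
```

Request:
carry_out(steps=[{"translation":[0,0.002,0],"turn":[0,0,0],"jaw":0.005},{"translation":[0,0,0],"turn":[0,0,0],"jaw":0.005}])

```text
time: 35.0
tool_pos: [623.5, 162.1, 8.8]
eef_rot: [[-0.057, 0.998, -0.037], [0.863, 0.068, 0.501], [0.502, -0.003, -0.865]]
contact_force: [-0.4, -1.1, -2.0]
opening: 0.149
grasp_force: 60.4
```

Request:
carry_out(steps=[{"translation":[0,0.002,0],"turn":[0,0,0],"jaw":0.005},{"translation":[0,0,0],"turn":[0,0,0],"jaw":0.005}])

```text
time: 35.2
tool_pos: [623.7, 164.0, 8.8]
eef_rot: [[-0.057, 0.998, -0.037], [0.863, 0.068, 0.5], [0.502, -0.003, -0.865]]
contact_force: [-0.5, -2.2, -1.7]
opening: 0.147
grasp_force: 60.4
```

Request:
carry_out(steps=[{"translation":[0,0.002,0],"turn":[0,0,0],"jaw":0.005},{"translation":[0,0,0],"turn":[0,0,0],"jaw":0.005}])

```text
time: 35.4
tool_pos: [624.4, 164.2, 8.6]
eef_rot: [[-0.058, 0.998, -0.035], [0.864, 0.068, 0.498], [0.499, -0.001, -0.866]]
contact_force: [-0.1, -6.5, -1.0]
opening: 0.145
grasp_force: 60.9
```

The back stop was reached at tool y≈164, as predicted. I'll let go and square the tray up with a centred push on the handle end.

Request:
carry_out(steps=[{"translation":[0,0.002,0],"turn":[0,0,0],"jaw":0.005},{"translation":[0,0,0],"turn":[0,0,0],"jaw":0.005},{"translation":[0,0,0],"turn":[0,0,0],"jaw":0.02},{"translation":[0,0,0],"turn":[0,0,0],"jaw":0.04},{"translation":[0,0,0],"turn":[0,0,0],"jaw":0.04},{"translation":[0.001,-0.02,0.001],"turn":[0,0,0],"jaw":0.04},{"translation":[0.0015,-0.025,0.001],"turn":[0,0,0],"jaw":0.04},{"translation":[0.001,-0.015,0.001],"turn":[0,0,0],"jaw":0.02}])

```text
time: 36.2
tool_pos: [627.3, 107.3, 11.9]
eef_rot: [[-0.057, 0.998, -0.037], [0.863, 0.068, 0.501], [0.502, -0.003, -0.865]]
contact_force: [0.1, 0.2, 0.5]
opening: 0.309
grasp_force: 0.0
```

Request:
carry_out(steps=[{"translation":[0,0,0],"turn":[0,0,0],"jaw":0.0},{"translation":[0,0,0],"turn":[0,0,0],"jaw":0.0},{"translation":[0,0,0],"turn":[0,0,0],"jaw":0.0},{"translation":[0,0,0],"turn":[0,0,0],"jaw":0.0},{"translation":[-0.001,0.012,0],"turn":[0,0,0],"jaw":0.0},{"translation":[0,0,0],"turn":[0,0,0],"jaw":0.0}])

```text
time: 36.8
tool_pos: [625.1, 122.0, 11.9]
eef_rot: [[-0.058, 0.998, -0.039], [0.862, 0.07, 0.501], [0.503, -0.004, -0.864]]
contact_force: [0.2, 0.5, -0.5]
opening: -0.003
grasp_force: 0.0
```

Request:
carry_out(steps=[{"translation":[-0.0005,0.01,0],"turn":[0,0,0],"jaw":0.0},{"translation":[0,0.002,0],"turn":[0,0,0],"jaw":0.0},{"translation":[0,0.002,0],"turn":[0,0,0],"jaw":0.0},{"translation":[0,0,0],"turn":[0,0,0],"jaw":0.0}])

```text
time: 37.2
tool_pos: [625.5, 134.2, 11.8]
eef_rot: [[-0.058, 0.998, -0.037], [0.863, 0.068, 0.5], [0.502, -0.003, -0.865]]
contact_force: [0.3, -0.3, -0.2]
opening: 0.001
grasp_force: 0.0
```

Request:
carry_out(steps=[{"translation":[0,0.002,0],"turn":[0,0,0],"jaw":0.0},{"translation":[0,0,0],"turn":[0,0,0],"jaw":0.0}])

```text
time: 37.4
tool_pos: [625.6, 135.8, 11.8]
eef_rot: [[-0.057, 0.998, -0.037], [0.863, 0.068, 0.501], [0.502, -0.003, -0.865]]
contact_force: [1.1, 0.1, -0.0]
opening: 0.002
grasp_force: 0.0
```

Request:
carry_out(steps=[{"translation":[0,0.002,0],"turn":[0,0,0],"jaw":0.0},{"translation":[0,0,0],"turn":[0,0,0],"jaw":0.0}])

```text
time: 37.6
tool_pos: [625.5, 137.9, 11.8]
eef_rot: [[-0.057, 0.998, -0.037], [0.863, 0.068, 0.501], [0.502, -0.003, -0.865]]
contact_force: [1.5, -0.2, -0.7]
opening: -0.002
grasp_force: 0.0
```

Request:
carry_out(steps=[{"translation":[0,0.003,0],"turn":[0,0,0],"jaw":0.0},{"translation":[0,0,0],"turn":[0,0,0],"jaw":0.0}])

```text
time: 37.8
tool_pos: [625.7, 139.8, 11.7]
eef_rot: [[-0.058, 0.998, -0.036], [0.864, 0.068, 0.499], [0.5, -0.003, -0.866]]
contact_force: [-0.4, -4.2, 0.4]
opening: -0.002
grasp_force: 2.0
```

Request:
carry_out(steps=[{"translation":[0,0.002,0],"turn":[0,0,0],"jaw":0.0},{"translation":[0,0,0],"turn":[0,0,0],"jaw":0.0}])

```text
time: 38.0
tool_pos: [625.8, 140.1, 11.7]
eef_rot: [[-0.059, 0.998, -0.036], [0.865, 0.069, 0.497], [0.498, -0.002, -0.867]]
contact_force: [-3.0, -11.8, 4.4]
opening: 0.0
grasp_force: 5.5
```

Request:
carry_out(steps=[{"translation":[0,0.002,0],"turn":[0,0,0],"jaw":0.0},{"translation":[0,0,0],"turn":[0,0,0],"jaw":0.0}])

```text
time: 38.2
tool_pos: [625.8, 140.2, 11.6]
eef_rot: [[-0.059, 0.998, -0.035], [0.866, 0.069, 0.494], [0.496, -0.001, -0.868]]
contact_force: [-4.7, -18.0, 6.9]
opening: 0.003
grasp_force: 8.8
```

Firm at the stop with 18 N on it, so the tray is home. I'm backing off and rising towards the lever.

Request:
carry_out(steps=[{"translation":[0,-0.01,0],"turn":[0,0,0],"jaw":0.0},{"translation":[0.001,-0.025,0.02],"turn":[0,0,0],"jaw":0.0},{"translation":[0,0,0.045],"turn":[0,0,0],"jaw":0.0},{"translation":[0,0,0.045],"turn":[0,0,0],"jaw":0.0},{"translation":[0,0,0.045],"turn":[0,0,0],"jaw":0.0},{"translation":[0,0,0.045],"turn":[0,0,0],"jaw":0.0},{"translation":[0,0,0.025],"turn":[0,0,0],"jaw":0.0},{"translation":[0,0,0],"turn":[0,0,0],"jaw":0.0}])

```text
time: 39.0
tool_pos: [628.9, 110.1, 241.9]
eef_rot: [[-0.062, 0.998, -0.029], [0.863, 0.068, 0.5], [0.501, 0.006, -0.865]]
contact_force: [0.2, 0.0, 0.7]
opening: -0.004
grasp_force: 0.0
```

```bash
python3 - <<'E'
from h import *
s=snap("wrist","w19"); snap("top","top3"); s2=status.get_state(); print(s["tool_pos"].round(1))
def tri(a,b):
    (o1,d1),(o2,d2)=[fixed_ray(vision.get_calibration(n),np.array(u)*.7) for n,u in (("top",a),("side",b))]
    d1=d1/np.linalg.norm(d1);d2=d2/np.linalg.norm(d2); k=np.linalg.lstsq(np.column_stack([d1,-d2]),o2-o1,rcond=None)[0]; return ((o1+k[0]*d1+o2+k[1]*d2)/2).round(1),np.linalg.norm(o1+k[0]*d1-o2-k[1]*d2).round(1)
print("knob",tri((225,240),(294,409)))
# tray / handle check in top3: dark handle in front of mouth
im=cv2.imread("pics/raw_top3.png"); g=cv2.cvtColor(im,6)
M=np.array([619.5,215.]);x=np.array([-.067,.998])
vals=[(d,int(g[tuple(w2px("top",np.r_[M+d*x,24]).round().astype(int)[::-1])])) for d in range(-110,1,5)]; print(vals)
iw=cv2.cvtColor(cv2.imread("pics/raw_w19.png"),6)
print([(d,int(iw[tuple(np.clip(ww2px(s,np.r_[M+d*x,24]).round().astype(int)[::-1],0,419))])) for d in range(-110,6,4)])
E
```

```text
[628.9 110.1 241.9]
knob (array([614.9, 260.8, 214.5]), np.float64(0.3))
[(-110, 38), (-105, 41), (-100, 132), (-95, 144), (-90, 144), (-85, 141), (-80, 144), (-75, 154), (-70, 146), (-65, 39), (-60, 40), (-55, 43), (-50, 47), (-45, 47), (-40, 48), (-35, 49), (-30, 48), (-25, 45), (-20, 42), (-15, 39), (-10, 45), (-5, 41), (0, 44)]
[(-110, 84), (-106, 82), (-102, 83), (-98, 86), (-94, 87), (-90, 87), (-86, 90), (-82, 112), (-78, 109), (-74, 113), (-70, 112), (-66, 17), (-62, 33), (-58, 32), (-54, 31), (-50, 29), (-46, 32), (-42, 30), (-38, 31), (-34, 29), (-30, 29), (-26, 29), (-22, 29), (-18, 27), (-14, 29), (-10, 29), (-6, 27), (-2, 26), (2, 57)]
```

Request:
carry_out(steps=[{"translation":[-0.005,0.04,0],"turn":[0,0,0],"jaw":0.0},{"translation":[-0.005,0.04,0],"turn":[0,0,0],"jaw":0.0},{"translation":[-0.004,0.035,0],"turn":[0,0,0],"jaw":0.0},{"translation":[0,0,-0.03],"turn":[0,0,0],"jaw":0.0},{"translation":[0,0,-0.027],"turn":[0,0,0],"jaw":0.0},{"translation":[0,0,0],"turn":[0,0,0],"jaw":0.0}])

```text
time: 39.7
tool_pos: [608.0, 225.1, 173.7]
eef_rot: [[-0.052, 0.997, -0.048], [0.864, 0.069, 0.499], [0.502, -0.016, -0.865]]
contact_force: [-0.7, 0.3, -0.4]
opening: -0.001
grasp_force: 0.0
```

Request:
carry_out(steps=[{"translation":[0,0.012,0],"turn":[0,0,0],"jaw":0.0},{"translation":[0,0.01,0],"turn":[0,0,0],"jaw":0.0},{"translation":[0,0.008,0],"turn":[0,0,0],"jaw":0.0},{"translation":[0,0.008,0],"turn":[0,0,0],"jaw":0.0},{"translation":[0,0,0],"turn":[0,0,0],"jaw":0.0}])

```text
time: 40.2
tool_pos: [612.7, 264.1, 180.8]
eef_rot: [[-0.059, 0.998, -0.036], [0.863, 0.069, 0.501], [0.502, -0.002, -0.865]]
contact_force: [-0.7, 0.0, 0.4]
opening: -0.002
grasp_force: 0.0
```

Request:
carry_out(steps=[{"translation":[0,0.007,0],"turn":[0,0,0],"jaw":0.0},{"translation":[0,0.007,0],"turn":[0,0,0],"jaw":0.0},{"translation":[0,0.006,0],"turn":[0,0,0],"jaw":0.0},{"translation":[0,0,0],"turn":[0,0,0],"jaw":0.0}])

```text
time: 40.6
tool_pos: [612.4, 283.9, 180.0]
eef_rot: [[-0.058, 0.998, -0.037], [0.863, 0.069, 0.501], [0.503, -0.003, -0.865]]
contact_force: [0.2, -0.1, 0.6]
opening: -0.001
grasp_force: 0.0
```

Request:
carry_out(steps=[{"translation":[0,0.004,0],"turn":[0,0,0],"jaw":0.0},{"translation":[0,0.003,0],"turn":[0,0,0],"jaw":0.0},{"translation":[0,0,0],"turn":[0,0,0],"jaw":0.0}])

```text
time: 40.9
tool_pos: [612.2, 290.2, 179.4]
eef_rot: [[-0.057, 0.998, -0.038], [0.863, 0.068, 0.501], [0.502, -0.004, -0.865]]
contact_force: [0.1, -1.3, 0.3]
opening: 0.001
grasp_force: 0.2
```

Request:
carry_out(steps=[{"translation":[0,0.003,0],"turn":[0,0,0],"jaw":0.0},{"translation":[0,0.003,0],"turn":[0,0,0],"jaw":0.0},{"translation":[0,0,0],"turn":[0,0,0],"jaw":0.0}])

```text
time: 41.2
tool_pos: [612.5, 295.3, 179.5]
eef_rot: [[-0.057, 0.998, -0.037], [0.864, 0.068, 0.499], [0.501, -0.003, -0.866]]
contact_force: [-0.3, -4.5, 0.3]
opening: -0.001
grasp_force: 1.7
```

Request:
carry_out(steps=[{"translation":[0,0.003,0],"turn":[0,0,0],"jaw":0.0},{"translation":[0,0.002,0],"turn":[0,0,0],"jaw":0.0},{"translation":[0,0,0],"turn":[0,0,0],"jaw":0.0}])

```text
time: 41.5
tool_pos: [612.6, 296.1, 179.1]
eef_rot: [[-0.058, 0.998, -0.036], [0.867, 0.069, 0.494], [0.495, -0.003, -0.869]]
contact_force: [-2.7, -19.2, 5.7]
opening: 0.0
grasp_force: 9.6
```

Request:
carry_out(steps=[{"translation":[0,0.002,0],"turn":[0,0,0],"jaw":0.0},{"translation":[0,0.002,0],"turn":[0,0,0],"jaw":0.0},{"translation":[0,0,0],"turn":[0,0,0],"jaw":0.0}])

```text
time: 41.8
tool_pos: [612.7, 296.6, 178.9]
eef_rot: [[-0.059, 0.998, -0.036], [0.869, 0.069, 0.489], [0.491, -0.002, -0.871]]
contact_force: [-4.2, -31.6, 11.1]
opening: -0.001
grasp_force: 16.2
```

Request:
carry_out(steps=[{"translation":[0,-0.01,0],"turn":[0,0,0],"jaw":0.0},{"translation":[0.002,-0.03,0],"turn":[0,0,0],"jaw":0.0},{"translation":[0.003,-0.04,0.02],"turn":[0,0,0],"jaw":0.0},{"translation":[0,-0.04,0.04],"turn":[0,0,0],"jaw":0.0},{"translation":[0,-0.045,0.03],"turn":[0,0,0],"jaw":0.0},{"translation":[0,-0.045,0],"turn":[0,0,0],"jaw":0.0},{"translation":[0,-0.045,0],"turn":[0,0,0],"jaw":0.0},{"translation":[0,-0.045,0],"turn":[0,0,0],"jaw":0.0}])

```text
time: 42.6
tool_pos: [618.0, 11.9, 263.8]
eef_rot: [[-0.058, 0.998, -0.035], [0.863, 0.068, 0.501], [0.503, -0.001, -0.865]]
contact_force: [0.6, -0.4, 0.3]
opening: 0.001
grasp_force: 0.0
```

Request:
carry_out(steps=[{"translation":[0,-0.045,0],"turn":[0,0,0],"jaw":0.0},{"translation":[0,-0.045,0],"turn":[0,0,0],"jaw":0.0},{"translation":[0,0,0],"turn":[0,0,0],"jaw":0.0},{"translation":[0,0,0],"turn":[0,0,0],"jaw":0.0}])

```text
time: 43.0
tool_pos: [618.1, -77.8, 262.8]
eef_rot: [[-0.055, 0.998, -0.035], [0.862, 0.066, 0.502], [0.503, -0.003, -0.864]]
contact_force: [-0.7, 0.5, -0.3]
opening: -0.002
grasp_force: 0.0
```

```bash
python3 - <<'E'
from h import *
s=snap("side","side2"); snap("top","top4"); print(s["tool_pos"].round(1),s["time"])
M=np.array([619.5,215.]);x=np.array([-.067,.998])
for n,a,b in (("side","raw_side0","raw_side2"),("top","raw_top0","raw_top4")):
    out=[]
    for f in (a,b):
        g=cv2.cvtColor(cv2.imread(f"pics/{f}.png"),6); r=[]
        for th in np.arange(-.5,.51,.1):
            P=np.r_[M+(75+70*np.sin(th))*x,150+70*np.cos(th)]; u,v=w2px(n,P).round().astype(int); r.append(int(g[v-2:v+3,u-2:u+3].mean()))
        print(n,f,r)
# handle & others moved?
g=cv2.imread("pics/raw_top4.png"); 
vals=[(d,int(cv2.cvtColor(g,6)[tuple(w2px("top",np.r_[M+d*x,24]).round().astype(int)[::-1])])) for d in range(-90,1,5)]; print(vals)
o=cv2.imread("pics/raw_top0.png").astype(int); D=np.abs(g-o).max(2); 
for nm,(u,v) in dict(jar=(452,186),mug=(519,188),scraper=(440,380),handle=(480,408),rib=(345,380),batten=(302,390),tub=(235,391),bottle=(190,402),stand=(435,347)).items():
    u,v=int(u*.7),int(v*.7); print(nm,D[v-15:v+16,u-15:u+16].mean().round(1),end="; ")
E
```

```text
[618.1 -77.8 262.8] 43.0
side raw_side0 [59, 57, 57, 105, 157, 179, 174, 166, 162, 154, 149]
side raw_side2 [153, 153, 161, 180, 193, 193, 186, 178, 139, 64, 64]
top raw_top0 [26, 29, 35, 69, 93, 108, 108, 127, 166, 172, 172]
top raw_top4 [129, 109, 91, 96, 107, 118, 117, 125, 73, 23, 32]
[(-90, 144), (-85, 142), (-80, 142), (-75, 152), (-70, 146), (-65, 38), (-60, 42), (-55, 43), (-50, 48), (-45, 47), (-40, 45), (-35, 45), (-30, 48), (-25, 47), (-20, 42), (-15, 38), (-10, 42), (-5, 40), (0, 42)]
jar 61.2; mug 45.8; scraper 57.8; handle 54.8; rib 46.2; batten 22.2; tub 22.2; bottle 18.3; stand 27.8;
```

```bash
python3 - <<'E'
from h import *
a,b=[cv2.imread(f"pics/raw_top{i}.png") for i in (0,4)]; c,d=[cv2.imread(f"pics/raw_side{i}.png") for i in (0,2)]
def m(A,B,P,tag):
    for nm,(u,v) in P.items():
        u,v=int(u*.7),int(v*.7); T=A[v-16:v+17,u-16:u+17]; y0,x0=max(0,v-36),max(0,u-36); r=cv2.matchTemplate(B[y0:v+37,x0:u+37],T,cv2.TM_CCOEFF_NORMED); _,q,_,l=cv2.minMaxLoc(r); print(tag,nm,round(q,2),(l[0]+x0+16-u,l[1]+y0+16-v),end="; ")
    print()
m(a,b,dict(jar=(452,186),mug=(519,188),scraper=(440,380),shandle=(480,408),rib=(345,380),batten=(302,390),tub=(235,391),bottle=(190,402),stand=(435,347),dryer=(245,210)),"top")
m(c,d,dict(jar=(325,297),mug=(351,253),scraper=(505,353),shandle=(540,327),rib=(483,431),batten=(483,473),tub=(468,530),bottle=(471,560)),"side")
E
```

```text
top jar 0.52 (3, -7); top mug 0.29 (-18, 5); top scraper 0.62 (-16, -10); top shandle 0.29 (-20, 20); top rib 0.51 (-3, -18); top batten 0.98 (-2, -12); top tub 1.0 (0, 0); top bottle 1.0 (0, 0); top stand 0.52 (0, 0); top dryer 0.98 (0, 0); 
side jar 1.0 (0, 0); side mug 0.95 (0, 0); side scraper 1.0 (0, 0); side shandle 1.0 (0, 0); side rib 0.99 (0, 0); side batten 1.0 (0, 0); side tub 1.0 (0, 0); side bottle 1.0 (0, 0);
```

```bash
python3 -c "
from workcell import order; print(order.close_job())"
```

```text
the job is handed in; nothing more can be done
None
```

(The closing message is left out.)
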